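Square up a glass plate for scoring and clamp the square

TASK

Set the loose glass plate up for scoring: slide the try square's blade over the glass, under the raised foot, left edge on the marker line, and use the square's stock to push the plate back until plate and rail, and stock and plate, are flush along their whole length; press it home firmly with about 10 N for a moment, never over 30 N or the glass chips. Then push the red-knobbed lever right down so the foot clamps the blade, let go, and leave the other things where they are.

Things in the scene. Friction and masses are not known exactly. Their poses are not given: they have to be found in the camera images.
- station: Slate-grey board 360 (x) x 300 (y) x 12 mm, fixed to the bench. Origin: centre of its underside; x points from the robot to the grey head. A 3 mm black mat (x = -14 to 97) and an aluminium back rail (front face x = +100, top z = 19) lie on it. Head: post x = 119 to 175; overarm (y = 13 to 47, z = 71 to 107, cap to 113) reaches forward to x = 56, foot under its end, lever on its right (-y) flank.
- plate: Loose glass plate, pale greenish white, 120 (x) x 200 (y) x 5 mm, 0.3 kg, lying flat on the mat some mm short of the rail, slightly askew (it can wedge so). Origin: centre of its underside, 15 mm above the bench; glass top at z = +5 mm. x points away from the robot. Front edge: the face x = -60 mm; back edge: x = +60 mm. A black marker line runs along x at y = +60 mm.
- line_front (a point): Front end of the marker line: on the glass top at the front edge (x = -60, y = +60, z = 5 mm in plate). Axes as plate.
- plate_back_left (a point): Point on the plate's back edge near its left end (x = 60, y = +95, z = 2.5 mm in plate); at x = 100 mm in station when home against the rail.
- plate_back_right (a point): Point on the plate's back edge near its right end (x = 60, y = -95, z = 2.5 mm in plate); at x = 100 mm in station when home against the rail.
- try_square: Loose L-shaped try square, 0.2 to 0.4 kg. Blue stock 22 (x) x 120 (y) x 20 (z) mm; steel blade from its left (+y) end along +x: x = 11 to 141, y = 32 to 60, z = 8.5 to 11.5. Origin: centre of the stock's underside. Inner face x = +11, back face x = -11. The blade's left edge is y = +60. It starts nose-down, blade tip on the bench. Stock on the board: blade 0.5 mm above the glass.
- stock_left (a point): Point on the stock's inner face near its left end (x = 11, y = +55, z = 10 mm in try_square; the scoring edge lies 5 mm farther left). Axes of try_square.
- stock_right (a point): Point on the stock's inner face near its right end (x = 11, y = -55, z = 10 mm in try_square). Axes of try_square.
- blade_tip (a point): Left corner of the blade's free end, on the scoring edge (x = 141, y = +60, z = 10 mm in try_square). Axes of try_square.
- foot: Round hold-down foot, black rubber sole 22 mm across, on a vertical plunger. Origin: centre of the sole's underside, at x = 72, y = 30 mm in station. Raised, it stands 29.5 mm above the board's top (18 mm above the top of a blade in place); the lever lowers it 20 mm, so it meets the blade 2 mm before its end and presses it with about 4 N by its spring.
- lift_lever (a joint): Lever that lowers the foot; its stiff pivot is parallel to the station's y. 0 = raised (handle towards the robot, -x, and 55 degrees up), 1.2 rad = fully down (14 degrees below level). About 2 to 4 N downwards at the knob moves it; its friction keeps it where it is left.
- lever_pivot (a point): Point on the lever's axis beside the knob's plane (x = 122, y = -24, z = 92 mm in station). Axes turn with the lever.
- lever_knob (a point): Centre of the red ball, 22 mm across, at the lever's end, 80 mm from lever_pivot, z = 158 mm when raised, 73 mm when fully down.
- tip_box: blue pipette-tip box with a clear lid, 76x118x80 mm; a bystander, loose; origin at the centre of its underside
- petri_0: shallow round dish with cream filling, 94 across, 16 high mm; a bystander, loose; origin at the centre of its underside
- bottle_amber: amber-brown bottle with a black cap, 55 across, 105 high mm; a bystander, loose; origin at the centre of its underside
- bottle_acid: cream bottle with a red cap, 59 across, 118 high mm; a bystander, loose; origin at the centre of its underside
- bottle_rinse: cream bottle with a cream cap and a green band, 66 across, 150 high mm; a bystander, loose; origin at the centre of its underside
- timer: small white and grey timer lying flat, 62x66x18 mm; a bystander, loose; origin at the centre of its underside
- forceps: thin steel forceps lying flat, 18x142x11 mm; a bystander, loose; origin at the centre of its underside
- marker_black: black and white marker pen lying flat, 16x136x18 mm; a bystander, loose; origin at the centre of its underside

How it is judged:
By the outcome, as a careful person would: the job done as asked, in the order asked, and still so for the second after the job is handed in, with the robot touching nothing.
It also fails if it takes over 69 s, if anything falls off the work surface, if the arm or the gripper's body presses on something with over 40 N, if the wrist force passes 120 N, or if a joint passes its speed limit or range.

ROBOT

A 6-joint arm with a two-finger parallel gripper is mounted at the origin on a cart in front of the work surface, level with it; the furniture and walls round the work are solid. World frame = base frame: x ahead of the robot, y to its left, z up, the work surface at z = 0. Lengths are in m, angles in rad, forces in N, time in s.
With the tool pointing down it reaches from about 0.275 to 0.75 m from the base axis. Payload 10.2 kg.
Tool frame: the origin (TCP) lies midway between the tips of the shut fingers; the grasp point (between the pads) lies 19 mm behind it (bot.grip_depth is the distance from the TCP to the grasp point, in m); z points along the fingers, y is the line along which they close (so a half turn about z gives the same grasp; the last joint's range is limited). The gripper opens to 85 mm and grips with 20 to 120 N. Pads are 22 mm wide; open, the fingers measure 114 mm over their backs; the gripper's body (76 mm by 85 mm) begins 54 mm behind the grasp point. The pads swing forward as they close: fully open they stand 13 mm farther back than shut.
Start: joints at [1.038, 0.313, 1.498, -0, 1.331, -0.223], TCP at [0.16, 0.5, 0.231] pointing down, gripper open.
Joint ranges: [-2.94, 2.94], [-0.97, 2.17], [0.19, 2.56], [-1.23, 4.37], [0.02, 3.11], [-2.88, 2.88]. Speed limits (rad/s): [2.39, 2.39, 3.01, 3.14, 3.14, 3.14].

INTERFACE

Orientations are given as a 3x3 rotation matrix whose columns are the frame's x, y, z axes.
In Python, from rig import bot, viewer, job, sense gives the robot as it stands (bot), with the cameras (viewer), the job (job) and the readings as plain functions.
- The arm moves only by the shell command python3 drive.py 'ROWS' [OPENING]. ROWS is a JSON object with one list for each field, all of the same length, 1 to 20, a row being the entries at one place: sx, sy, sz (the shift in fractions of the full range, 1 being 100 cm), rx, ry, rz (a rotation vector in shares of pi rad (1.0 is pi rad)); each row shifts and turns the commanded pose from where the row before left it, along the tool's axes as they then stand; what a row does not reach is not made up. A row lasts 1/12 s, in which the tool goes at most 0.0417 m and 0.125 rad, less where a joint would pass 70% of its speed; a pose out of reach is approached as far as the arm can. OPENING is the finger opening in m, set as the command begins (- or left out keeps the last). The fingers move at their own pace and stop on an object; the grip force is fixed at half the most. Time passes only in rows, so rows that do not move let the fingers close. It prints the time, the measured TCP pose, the force, the opening and the grip force at its end. No shift or turn number may pass 1 either way. Input that does not fit is refused with a message, and nothing moves.
- sense(): the state, without advancing time (a new reading comes with each control period).
- viewer.capture(name): name is "scene" or "top"; returns the picture (384x512x3 uint8, blue, green, red); there is no depth.
- viewer.calibration(name): a dict with "intrinsics" (3x3 intrinsics, pixels), "world_to_cam" (4x4, takes a point from world to camera coordinates). Camera axes: x right, y up, looking along -z (the intrinsics and any distortion apply to the point x, -y, -z); pixel columns grow to the right and rows downward; lengths in m; the calibration is good to about 2 mm. A picture is of the moment at which its call begins. calibration takes no time and is no camera call.
- job.hand_in(): hands the job in; it is judged then, once.
The state is a dict: "t": time; "qpos": joint angles; "qvel": joint speeds; "joint_efforts": joint torques, N m; "ee_pos": TCP position; "tcp_rot": TCP orientation; "force": force on the tool from outside, world axes, zero at the start; "ft_torque": the same for the moment, N m; "opening": finger opening in m; "grasp_force": force on a finger pad.
Only numpy, scipy, OpenCV 4.12 (cv2) and the standard library are available. Lean on these libraries where they do the work, as an engineer would, in place of code of your own. Each camera call takes 0.05 s, during which the arm holds its last target. There are 200 camera calls.

## Working session

There is one attempt and no reset: what is moved stays moved. The work goes in short steps, Python scripts to look and compute and a shell command to move; the robot and the scene stay as the last step left them, time stands still between calls to the robot, and variables do not carry over. Pictures are saved under pics/ and viewed, at most 10 in all, crops included, and the job is handed in when it is done.

```bash
ls; mkdir -p pics
python3 - <<'E'
from rig import bot, viewer, job, sense
import cv2,numpy as np
for n in("scene","top"):
    im=viewer.capture(n);cv2.imwrite(f"pics/{n}0.png",im)
    c=viewer.calibration(n);print(n,c)
s=sense();print(s)
E
```

```text
drive.py
pics
rig.py
scene {'intrinsics': array([[368.71558605,   0.        , 259.22548885],
       [  0.        , 368.71558605, 188.28902259],
       [  0.        ,   0.        ,   1.        ]]), 'world_to_cam': array([[ 0.68727162, -0.72621176, -0.01655915, -0.31546038],
       [ 0.30353689,  0.26640114,  0.91482009, -0.27751421],
       [-0.65994173, -0.63375619,  0.403522  , -1.15858636],
       [ 0.        ,  0.        ,  0.        ,  1.        ]])}
top {'intrinsics': array([[456.72772439,   0.        , 261.14304498],
       [  0.        , 456.72772439, 190.6790316 ],
       [  0.        ,   0.        ,   1.        ]]), 'world_to_cam': array([[-0.01205222, -0.99971707, -0.02050652,  0.06027292],
       [ 0.98731975, -0.01514412,  0.15802016, -0.49981378],
       [-0.158286  , -0.01834199,  0.98722293, -1.61656327],
       [ 0.        ,  0.        ,  0.        ,  1.        ]])}
{'t': 0.1, 'qpos': array([ 1.03763401e+00,  3.13398462e-01,  1.49833840e+00,  1.02247191e-05,
        1.33098026e+00, -2.23397912e-01]), 'qvel': array([-0.0009298 , -0.00094245, -0.00178337, -0.0003026 ,  0.00133822,
       -0.00094428]), 'joint_efforts': array([ 4.43300392e-03, -4.12900150e+01, -2.60140818e+01, -1.27216376e-04,
        3.05332847e-03, -1.49305635e-05]), 'ee_pos': array([0.15993366, 0.49981982, 0.23079859]), 'tcp_rot': array([[-9.52404596e-01,  3.04836265e-01, -5.80074953e-04],
       [ 3.04836707e-01,  9.52404144e-01, -9.63348518e-04],
       [ 2.58802225e-04, -1.09432569e-03, -9.99999368e-01]]), 'force': array([ 0.08341372,  0.35303471, -0.52701333]), 'ft_torque': array([-0.0035818 , -0.04130094,  0.04180249]), 'grasp_force': 0.0, 'opening': 0.08492577224571758}
```

View pics/scene0.png

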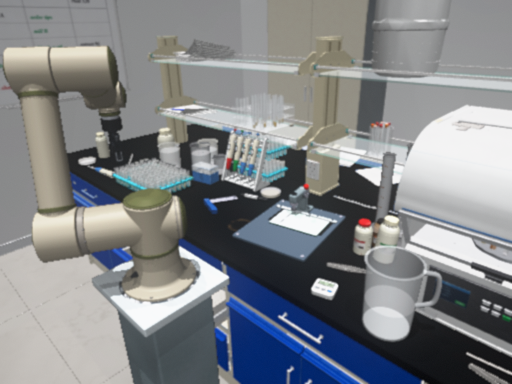

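View pics/top0.png

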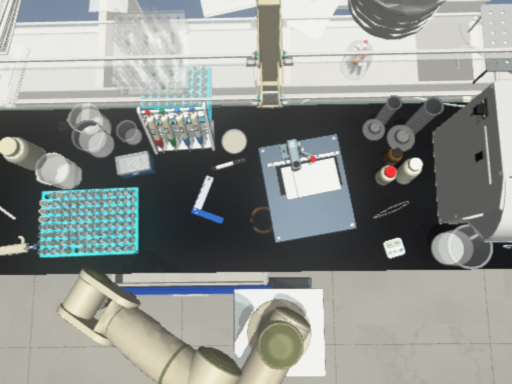

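The overview shows the station at top-view px (307,187) with the plate near (311,178), the head at (293,152) and the red knob at (312,159). The square is on the left, with its stock at (208,215) and the blade reaching (208,178).

Run:
```python
import cv2
im=cv2.imread("pics/top0.png")
cv2.imwrite("pics/top0c.png",cv2.resize(im[125:245,185:365],None,fx=4.4,fy=4.4,interpolation=cv2.INTER_CUBIC))
im=cv2.imread("pics/scene0.png")
cv2.imwrite("pics/scene0c.png",cv2.resize(im[175:260,195:350],None,fx=5,fy=5,interpolation=cv2.INTER_CUBIC))
```

```text
(no output)
```

View pics/top0c.png

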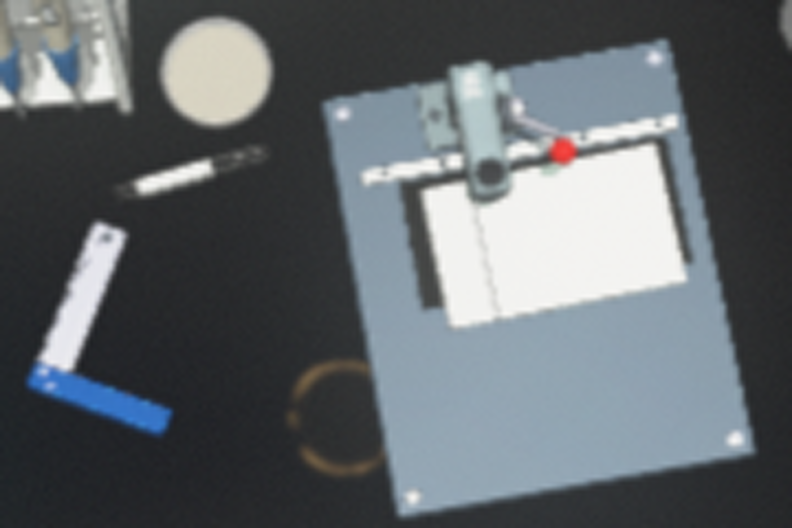

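View pics/scene0c.png

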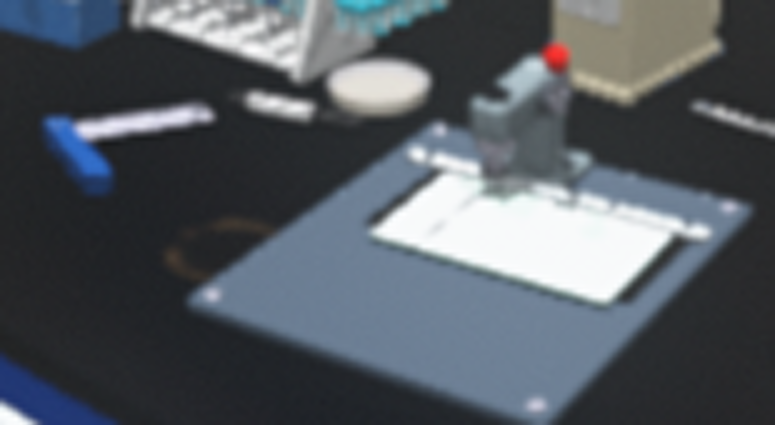

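The crop shows these things (px are crop/4.4 + offset):
- The station is yawed about +10°, with a dark mat gap left of and behind the plate.
- The marker line runs from crop (478,205) to (497,318).
- The stock runs from (30,378) to (170,425), and the blade tip is at about (110,228).
- The knob is at (563,151).

Next I'll measure these in metric units from both views.

```bash
cat > h.py <<'E'
import cv2,numpy as np
from rig import bot, viewer, job, sense
C={n:viewer.calibration(n) for n in("scene","top")}
def ray(n,uv):
    c=C[n];K=c["intrinsics"];T=c["world_to_cam"];R=T[:3,:3]
    uv=np.atleast_2d(uv).astype(float)
    d=np.c_[(uv[:,0]-K[0,2])/K[0,0],-(uv[:,1]-K[1,2])/K[1,1],-np.ones(len(uv))]@R
    return -R.T@T[:3,3],d
def cast(n,uv,z):
    o,d=ray(n,uv);return (o+d*((z-o[2])/d[:,2])[:,None])[:,:2]
def tri(a,b):
    (o1,d1),(o2,d2)=ray("top",a),ray("scene",b);d1,d2=d1[0],d2[0]
    s=np.linalg.lstsq(np.c_[d1,-d2],o2-o1,rcond=None)[0]
    p,q=o1+s[0]*d1,o2+s[1]*d2;return (p+q)/2,np.linalg.norm(p-q)
def up(im,k=4): return cv2.resize(im,None,fx=k,fy=k,interpolation=cv2.INTER_CUBIC)
def comps(mask,box,k=4):
    """contours in original px, largest first; box=(u0,v0,u1,v1)"""
    m=np.zeros_like(mask);u0,v0,u1,v1=[int(b*k) for b in box];m[v0:v1,u0:u1]=mask[v0:v1,u0:u1]
    cs,_=cv2.findContours(m.astype(np.uint8),cv2.RETR_EXTERNAL,cv2.CHAIN_APPROX_NONE)
    return [(c[:,0,:]+.5)/k-.5 for c in sorted(cs,key=cv2.contourArea,reverse=True)[:3]]
def rect(n,cont,z):
    p=cast(n,cont,z)*1000
    (c,wh,a)=cv2.minAreaRect(p.astype(np.float32));return np.array(c),wh,a,cv2.boxPoints((c,wh,a))
def masks(im):
    b,g,r=[x.astype(int) for x in cv2.split(up(im))]
    return dict(blue=(b-r>60)&(b>110),red=(r-b>90)&(r-g>90),white=(np.minimum(np.minimum(b,g),r)>188),
      board=(b>75)&(r<200))
E
python3 - <<'E'
from h import *
np.set_printoptions(precision=1,suppress=True)
T=cv2.imread("pics/top0.png");S=cv2.imread("pics/scene0.png")
mt,ms=masks(T),masks(S)
print("px",T[200,280],T[180,320],T[155,282],T[150,320],T[215,208],T[190,204],T[178,308])
b=comps(mt["board"]|mt["white"],(255,130,362,246))[0];print("board top",rect("top",b,.012))
b=comps(mt["white"],(278,155,345,202))[0];print("plate",rect("top",b,.020))
b=comps(mt["blue"],(185,200,230,230))[0];print("stock20",rect("top",b,.020))
b2=comps(ms["blue"],(200,190,225,220))[0];print("stock scene",cv2.minAreaRect(b2.astype(np.float32)))
b=comps(mt["white"],(185,170,220,212))[0];print("blade",rect("top",b,.006))
r=comps(mt["red"],(300,145,325,170))[0].mean(0);r2=comps(ms["red"],(290,175,320,200))[0].mean(0)
print("knob",r,r2,tri(r,r2))
# line darkness per row on plate
g=cv2.cvtColor(T,cv2.COLOR_BGR2GRAY).astype(float)
L=[]
for v in range(174,197):
    u=np.arange(289,302);w=g[v,289:302];d=np.clip(np.median(w)-3-w,0,None)
    c0=np.argmax(d[1:-1])+1; ww=d[c0-1:c0+2];uu=u[c0-1:c0+2]
    if ww.sum()>5:L.append(((uu*ww).sum()/ww.sum(),v))
P=cast("top",np.array(L),.020)*1000;print(np.c_[L,P][::3]);print("line",cv2.fitLine(P.astype(np.float32),cv2.DIST_HUBER,0,.01,.01).ravel())
E
```

```text
px [174 160 144] [240 242 243] [175 172 155] [163 149 131] [198 116  54] [235 229 228] [241 243 243]
board top (array([ 521.4, -111.6]), (373.8273620605469, 305.0017395019531), 9.327366828918457, array([[ 312.3,    8.6],
       [ 361.7, -292.3],
       [ 730.6, -231.7],
       [ 681.2,   69.2]], dtype=float32))
plate (array([ 547.6, -128. ]), (120.54312896728516, 201.2834014892578), 10.602591514587402, array([[ 469.8,  -40.2],
       [ 506.9, -238. ],
       [ 625.3, -215.8],
       [ 588.3,  -18. ]], dtype=float32))
stock20 (array([416.9, 252.5]), (122.58633422851562, 24.59922981262207), 69.13629150390625, array([[383.6, 199.6],
       [406.6, 190.9],
       [450.2, 305.4],
       [427.3, 314.2]], dtype=float32))
stock scene ((209.8653564453125, 204.22146606445312), (16.727157592773438, 5.70065975189209), 49.53777313232422)
blade (array([504.1, 268.6]), (26.602136611938477, 125.85245513916016), 68.60469055175781, array([[440.7, 279.2],
       [557.8, 233.2],
       [567.6, 258. ],
       [450.4, 303.9]], dtype=float32))
knob [312.5 158.9] [305.8 185.6] (array([ 0.6, -0.1,  0.2]), np.float64(0.0002982066947970533))
[[292.7 174.  564.4 -63.3]
 [293.7 177.  553.1 -66.6]
 [294.1 180.  541.8 -67.8]
 [294.7 183.  530.6 -70. ]
 [295.6 186.  519.3 -73. ]
 [295.7 189.  508.1 -73.2]
 [296.6 192.  497.  -76.2]
 [297.6 195.  485.8 -79.5]]
line [  1.    0.2 522.8 -71.6]
```

```bash
cat >> h.py <<'E'
def station(im,prt=True):
    """board pose in world mm from left/right/front edges in top view, at z=12"""
    b=up(im)[:,:,0]; m=(b>100)
    c=comps(m,(255,130,362,246))[0]
    P=cast("top",c,.012)*1000
    th=np.radians(9.33);o=np.array([516.8,-112.3])
    for _ in range(3):
        R=np.array([[np.cos(th),-np.sin(th)],[np.sin(th),np.cos(th)]]);q=(P-o)@R
        f=lambda s:np.polyfit(*s,1)
        l=q[(abs(q[:,1]-150)<8)&(q[:,0]>-165)&(q[:,0]<90)];r=q[(abs(q[:,1]+150)<8)&(q[:,0]>-165)&(q[:,0]<90)]
        fr=q[(abs(q[:,0]+180)<8)&(abs(q[:,1])<135)]
        L=np.polyfit(l[:,0],l[:,1],1);Rr=np.polyfit(r[:,0],r[:,1],1);F=np.polyfit(fr[:,1],fr[:,0],1)
        w=L[1]-Rr[1];g=(w-300)/2
        if prt:print("edges",L,Rr,F,"w",w)
        dth=(L[0]*1+Rr[0]*1-F[0]*1.2)/3.2
        o=o+R@np.array([F[1]+180+g,(L[1]+Rr[1])/2]);th+=dth
    return o,th
def tost(p,o,th):
    R=np.array([[np.cos(th),-np.sin(th)],[np.sin(th),np.cos(th)]]);return (np.atleast_2d(p)-o)@R
E
python3 - <<'E'
from h import *
T=cv2.imread("pics/top0.png");S=cv2.imread("pics/scene0.png")
mt,ms=masks(T),masks(S)
np.set_printoptions(precision=2,suppress=True)
o,th=station(T);print("station",o,np.degrees(th))
r=comps(mt["red"],(300,145,325,170))[0];r2=comps(ms["red"],(290,175,320,200))[0]
k,e=tri(cv2.minEnclosingCircle(r.astype(np.float32))[0],cv2.minEnclosingCircle(r2.astype(np.float32))[0])
print("knob",k*1000,tost(k[:2]*1000,o,th))
b=comps(mt["white"],(278,155,345,202))[0];c,wh,a,bx=rect("top",b,.020);print("plate st",tost(c,o,th),tost(bx,o,th))
def ext(c,d):return c[np.argmax(c@np.array(d))]
pt,ps=b,comps(ms["white"],(255,195,340,240))[0]
# front-left: top (bottom-left) ; scene leftmost ; front-right: top lower-right; scene bottom
print("plate FL",tri(ext(pt,(-.4,1)),ext(ps,(-1,.1))),"FR",tri(ext(pt,(1,.4)),ext(ps,(.3,1))))
bt,bs=comps(mt["blue"],(185,200,230,230))[0],comps(ms["blue"],(195,185,230,225))[0]
print("stock blobs",tri(bt.mean(0),bs.mean(0)))
l=np.array([[564.4,-63.3],[485.8,-79.5]]);print("line st",tost(l,o,th))
g=cv2.cvtColor(T,cv2.COLOR_BGR2GRAY)
# profile along station x at several y, z=15.. print grey to locate rail front & plate back
E
```

```text
edges [ -0.   149.55] [   0.   -149.81] [  -0.   -179.69] w 299.3627746468855
edges [ -0.   149.68] [   0.   -149.68] [  -0.   -179.68] w 299.3627609976344
edges [ -0.   149.68] [   0.   -149.68] [  -0.   -179.68] w 299.3627606984459
station [ 516.81 -112.43] 9.374683828362322
knob [ 588.66 -124.91  155.53] [[ 68.85 -24.02]]
plate st [[ 27.82 -20.36]] [[ -34.59   78.96]
 [ -30.28 -122.27]
 [  90.24 -119.69]
 [  85.93   81.55]]
plate FL (array([ 0.47, -0.04,  0.02]), np.float64(0.0008118760309644098)) FR (array([ 0.51, -0.24,  0.02]), np.float64(0.000441244013583071))
stock blobs (array([0.42, 0.25, 0.02]), np.float64(0.00038272470429473937))
line st [[ 54.96  40.72]
 [-25.23  37.54]]
```

The manual's scale: turns go in shares of pi rad. Converting my numbers, 0.125 rad / 3.1416 = 0.0398.

```bash
python3 drive.py '{"sx":[0, 0, 0, 0, 0, 0, 0, 0, 0, 0, 0, 0, 0], "sy":[0, 0, 0, 0, 0, 0, 0, 0, 0, 0, 0, 0, 0], "sz":[0, 0, 0, 0, 0, 0, 0, 0, 0, 0, 0, 0, 0], "rx":[0, 0, 0, 0, 0, 0, 0, 0, 0, 0, 0, 0, 0], "ry":[0, 0, 0, 0, 0, 0, 0, 0, 0, 0, 0, 0, 0], "rz":[0.0398, 0.0398, 0.0398, 0.0398, 0.0398, 0.0398, 0.0398, 0.0398, 0.0398, 0.0398, 0.0398, 0.0398, 0.0398]}' 0.06; python3 drive.py '{"sx":[-0.0155, -0.0155, -0.0155, -0.0155, -0.0155, -0.0155, -0.0155, -0.0155, -0.0155, 0, 0], "sy":[0.0365, 0.0365, 0.0365, 0.0365, 0.0365, 0.0365, 0.0365, 0.0365, 0.0365, 0, 0], "sz":[0, 0, 0, 0, 0, 0, 0, 0, 0, 0, 0], "rx":[0, 0, 0, 0, 0, 0, 0, 0, 0, 0, 0], "ry":[0, 0, 0, 0, 0, 0, 0, 0, 0, 0, 0], "rz":[0, 0, 0, 0, 0, 0, 0, 0, 0, 0, 0]}'
```

```text
t: 1.18
ee_pos: [0.16, 0.4999, 0.231]
tcp_rot: [[0.362, 0.932, -0.0], [0.932, -0.362, -0.001], [-0.001, -0.0, -1.0]]
force: [-0.1, -0.4, 0.4]
opening: 0.06
grasp_force: 0.0
t: 2.1
ee_pos: [0.4182, 0.2514, 0.2308]
tcp_rot: [[0.359, 0.933, -0.001], [0.933, -0.359, -0.0], [-0.001, -0.001, -1.0]]
force: [-0.8, 0.9, -0.5]
opening: 0.06
grasp_force: 0.0
```

```bash
cat >> h.py <<'E'
def todo(x,y,z,yaw):
    """remaining shift in tool axes (mm) and turn about tool z (rad) to reach world mm x,y,z with tool y at yaw deg"""
    s=sense();R=s["tcp_rot"];d=np.array([x,y,z])-s["ee_pos"]*1000
    cur=np.arctan2(R[1,1],R[0,1]);e=(np.radians(yaw)-cur+np.pi)%(2*np.pi)-np.pi
    print("t",round(s["t"],2),"tcp",(s["ee_pos"]*1000).round(1),"yaw",round(np.degrees(cur),2),"tilt",R[:2,2].round(4),"shift tool",(R.T@d).round(1),"rz",round(-e,4),"F",s["force"].round(1),"open",round(s["opening"]*1000,1),"grip",round(s["grasp_force"],1))
E
python3 -c "
from h import *
todo(416.9,252.5,13,-21)"
```

```text
t 2.1 tcp [418.2 251.4 230.8] yaw -21.05 tilt [-0.0011 -0.0002] shift tool [  0.7  -1.4 217.8] rz -0.0008 F [-0.8  0.9 -0.5] open 60.0 grip 0.0
```

```bash
python3 drive.py '{"sx":[0.0007, 0, 0, 0, 0, 0, 0, 0], "sy":[-0.0014, 0, 0, 0, 0, 0, 0, 0], "sz":[0.04, 0.04, 0.04, 0.04, 0.04, 0.0203, 0, 0], "rx":[0, 0, 0, 0, 0, 0, 0, 0], "ry":[0, 0, 0, 0, 0, 0, 0, 0], "rz":[0, 0, 0, 0, 0, 0, 0, 0]}' | grep -v rot; python3 drive.py '{"sx":[0, 0, 0, 0, 0, 0, 0, 0], "sy":[0, 0, 0, 0, 0, 0, 0, 0], "sz":[0, 0, 0, 0, 0, 0, 0, 0], "rx":[0, 0, 0, 0, 0, 0, 0, 0], "ry":[0, 0, 0, 0, 0, 0, 0, 0], "rz":[0, 0, 0, 0, 0, 0, 0, 0]}' 0
```

```text
t: 2.77
ee_pos: [0.4156, 0.2546, 0.0111]
force: [-0.8, 0.7, 1.8]
opening: 0.0598
grasp_force: 0.0
t: 3.43
ee_pos: [0.417, 0.2542, 0.0126]
tcp_rot: [[0.356, 0.935, 0.002], [0.935, -0.356, 0.001], [0.002, 0.002, -1.0]]
force: [-2.4, 0.4, 10.4]
opening: 0.0199
grasp_force: 58.4
```

Converted, -0.106 rad / 3.1416 = -0.0337.

```bash
python3 drive.py '{"sx":[0, 0, 0, 0, 0, 0, 0, 0, 0], "sy":[0, 0, 0, 0, 0, 0, 0, 0, 0], "sz":[-0.02, -0.03, -0.03, 0, 0, 0, 0, 0, 0], "rx":[0, 0, 0, 0, 0, 0, 0, 0, 0], "ry":[0, 0, 0, 0, 0, 0, 0, 0, 0], "rz":[0, 0, 0, -0.0337, -0.0337, -0.0337, -0.0337, -0.0337, 0]}' | grep -v rot;  python3 -c "
from h import *
todo(421.4,-148.4,92,9.37)"
```

```text
t: 4.18
ee_pos: [0.4162, 0.2538, 0.0914]
force: [-0.1, 0.3, -3.7]
opening: 0.0198
grasp_force: 59.9
t 4.18 tcp [416.2 253.8  91.4] yaw 9.72 tilt [0.0002 0.    ] shift tool [-397.3  -62.8   -0.6] rz 0.0061 F [-0.1  0.3 -3.7] open 19.8 grip 59.9
```

Converted, 0.006 rad / 3.1416 = 0.0019.

```bash
python3 drive.py '{"sx":[-0.02, -0.0377, -0.0377, -0.0377, -0.0377, -0.0377, -0.0377, -0.0377, -0.0377, -0.0377, -0.0377, 0, 0, 0], "sy":[-0.003, -0.006, -0.006, -0.006, -0.006, -0.006, -0.006, -0.006, -0.006, -0.006, -0.006, 0, 0, 0], "sz":[0, 0, 0, 0, 0, 0, 0, 0, 0, 0, 0, 0, 0, 0], "rx":[0, 0, 0, 0, 0, 0, 0, 0, 0, 0, 0, 0, 0, 0], "ry":[0, 0, 0, 0, 0, 0, 0, 0, 0, 0, 0, 0, 0, 0], "rz":[0, 0, 0, 0, 0, 0, 0, 0, 0, 0, 0, 0.0019, 0, 0]}' | grep -v rot;  python3 - <<'E'
from h import *
todo(421.4,-148.4,40,9.37)
T=viewer.capture("top");S=viewer.capture("scene")
cv2.imwrite("pics/top1.png",T);cv2.imwrite("pics/scene1.png",S)
a=up(T[125:245,245:365],4);b=up(S[175:265,215:350],4)
h=max(a.shape[0],b.shape[0]);c=np.zeros((a.shape[0]+0,a.shape[1],3),np.uint8)
b=cv2.resize(b,(a.shape[1]*3//4,360*3//4*a.shape[1]//540)) if False else b
o=np.zeros((600,800,3),np.uint8);a2=cv2.resize(a,(400,400));b2=cv2.resize(b,(400,267));o[:400,:400]=a2;o[:267,400:]=b2
cv2.imwrite("pics/mix1.png",o[:400])
E
```

```text
t: 5.35
ee_pos: [0.4195, -0.1477, 0.091]
force: [-0.2, 1.2, -2.9]
opening: 0.02
grasp_force: 59.9
t 5.35 tcp [ 419.5 -147.7   91. ] yaw 9.03 tilt [-0.0004  0.0004] shift tool [-1.   1.8 51. ] rz -0.0059 F [-0.2  1.2 -2.9] open 20.0 grip 59.9
```

View pics/mix1.png

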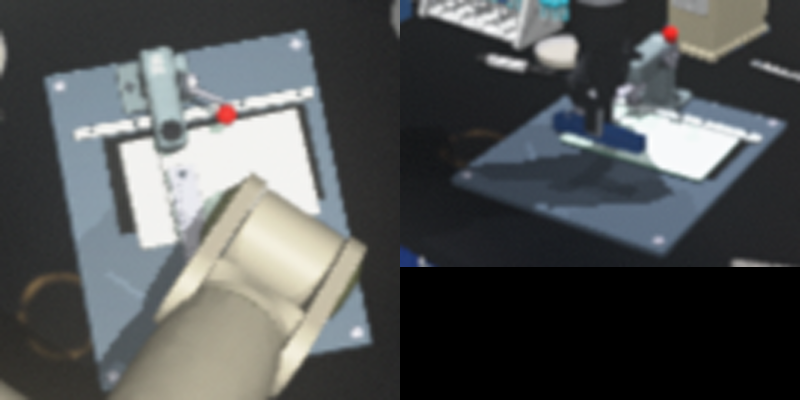

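The mix shows the stock held level in the gripper. The blade lies over the glass, with its tip just in front of the overarm at left-panel (180,165), beside the marker line. I'll lower it and measure the blade edge against the line.

Converted, -0.003 rad / 3.1416 = -0.001.

```bash
python3 drive.py '{"sx":[0, 0, 0, 0, 0], "sy":[0.0015, 0, 0, 0, 0], "sz":[0.03, 0.027, 0.003, 0, 0], "rx":[0, 0, 0, 0, 0], "ry":[0, 0, 0, 0, 0], "rz":[-0.001, 0, 0, 0, 0]}' | grep -v rot;  python3 - <<'E'
from h import *
todo(421.4,-148.4,28,9.37)
T=viewer.capture("top");S=viewer.capture("scene")
cv2.imwrite("pics/top2.png",T);cv2.imwrite("pics/scene2.png",S)
o=np.zeros((480,800,3),np.uint8)
o[:480,:400]=up(T[145:205,275:325],8);o[:320,400:]=up(S[190:230,250:300],8)
cv2.imwrite("pics/mix2.png",o)
E
```

```text
t: 5.87
ee_pos: [0.4216, -0.1475, 0.032]
force: [0.4, 0.3, -1.5]
opening: 0.0201
grasp_force: 60.1
t 5.87 tcp [ 421.6 -147.5   32. ] yaw 9.39 tilt [ 0.0004 -0.0003] shift tool [-0.8 -0.4  4. ] rz 0.0004 F [ 0.4  0.3 -1.5] open 20.1 grip 60.1
```

View pics/mix2.png

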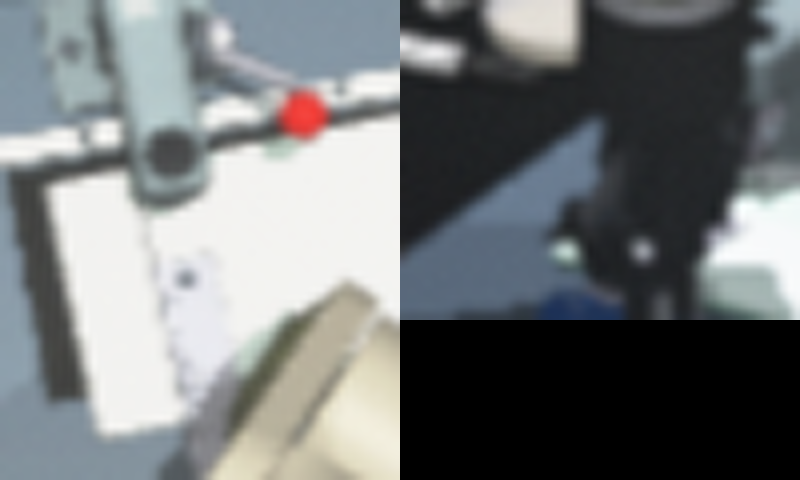

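The left panel shows the blade's ticked left edge running from (160,260) to (183,400), just right of the marker line, which is visible from (143,205) down to the blade tip at row 250. The blade is lavender against the glass, so I'll fit the edge by colour.

```bash
cat >> h.py <<'E'
def blade(T,ztop,v0,v1,lo=290,hi=304,o=np.array([516.81,-112.43]),th=np.radians(9.375)):
    """left edge of blade (lavender on glass), station mm, cast at ztop (m); returns polyfit y(x)"""
    I=cv2.GaussianBlur(T,(0,0),.6).astype(float);d=I[:,:,0]-I[:,:,2];pts=[]
    for v in range(v0,v1):
        u=np.arange(lo,hi,.1);w=np.interp(u,np.arange(512),d[v]);k=np.argmax(w>4)
        if w[k]>4:pts.append((u[k],v))
    q=tost(cast("top",np.array(pts),ztop)*1000,o,th);p=np.polyfit(q[:,0],q[:,1],1);r=q[:,1]-np.polyval(p,q[:,0])
    q=q[abs(r)<1.5];p=np.polyfit(q[:,0],q[:,1],1)
    print("blade edge: y at x=0",p[1].round(2),"angle deg",np.degrees(p[0]).round(2),"x range",q[:,0].min().round(0),q[:,0].max().round(0),"rms",r.std().round(2));return p
def plate(T,box=(278,155,345,202),o=np.array([516.81,-112.43]),th=np.radians(9.375)):
    b,g,r=[x.astype(int) for x in cv2.split(up(T))]
    m=(np.minimum(g,r)>195)
    c=comps(m,box)[0];q=tost(cast("top",c,.020)*1000,o,th);return q
E
python3 - <<'E'
from h import *
T=cv2.imread("pics/top2.png")
for v in (180,186,192):print(v,(T[v,290:304,0].astype(int)-T[v,290:304,2]),T[v,290:304,1])
blade(T,.0315,179,195)
q=plate(T)
L=q[(q[:,0]>-25)&(q[:,0]<80)&(q[:,1]>70)];print("plate left edge",np.polyfit(L[:,0],L[:,1],1))
E
```

```text
180 [-2 -2 -3 -2  1  4  6 11 12 11  6  5  0 -2] [242 242 241 234 222 231 220 178 157 198 230 231 234 242]
186 [-2 -2 -2 -2 -2 -1  4  7  6  6  5  6  6  2] [242 242 242 242 240 230 218 224 234 234 234 234 234 237]
192 [-3 -3 -2 -3 -3 -2 -1  6  9  6  7 11  8  6] [242 243 242 242 242 241 226 193 211 218 217 199 163 150]
blade edge: y at x=0 38.4 angle deg -0.55 x range -23.0 33.0 rms 0.7
plate left edge [1.84632806e-02 7.82345525e+01]
```

```bash
python3 drive.py '{"sx":[0, 0, 0], "sy":[0, 0, 0], "sz":[0.005, 0, 0], "rx":[0, 0, 0], "ry":[0, 0, 0], "rz":[0, 0, 0]}' | egrep 'pos|force'; for i in 1 2 3; do python3 drive.py '{"sx":[0, 0], "sy":[0, 0], "sz":[0.001, 0], "rx":[0, 0], "ry":[0, 0], "rz":[0, 0]}' | egrep 'pos|force'; done
```

```text
ee_pos: [0.4218, -0.148, 0.0265]
force: [1.3, 0.5, 0.6]
grasp_force: 60.1
ee_pos: [0.4218, -0.1481, 0.0253]
force: [1.2, 0.4, 3.2]
grasp_force: 60.3
ee_pos: [0.4216, -0.148, 0.0242]
force: [2.2, 1.1, 3.1]
grasp_force: 61.1
ee_pos: [0.4216, -0.148, 0.024]
force: [-2.7, 3.8, 18.4]
grasp_force: 63.0
```

```bash
python3 drive.py '{"sx":[0, 0], "sy":[0, 0], "sz":[-0.0012, 0], "rx":[0, 0], "ry":[0, 0], "rz":[0, 0]}' | egrep 'pos|force';python3 -c "
from h import *
s=sense();print(tost(s['ee_pos'][:2]*1000,np.array([516.81,-112.43]),np.radians(9.375)),s['ft_torque'])
todo(421.4,-148.4,25,9.37)"; python3 drive.py '{"sx":[0, 0, 0, 0, 0, 0], "sy":[0.01, 0.015, 0.013, 0.005, 0, 0], "sz":[0, 0, 0, 0, 0, 0], "rx":[0, 0, 0, 0, 0, 0], "ry":[0, 0, 0, 0, 0, 0], "rz":[0, 0, 0, 0, 0, 0]}' | egrep 'pos|force'
python3 - <<'E'
from h import *
s=sense();print(tost(s['ee_pos'][:2]*1000,np.array([516.81,-112.43]),np.radians(9.375)),s['ft_torque'])
todo(421.4,-148.4,25,9.37)
T=viewer.capture("top");S=viewer.capture("scene");cv2.imwrite("pics/top3.png",T);cv2.imwrite("pics/scene3.png",S)
q=plate(T);L=q[(q[:,0]>-25)&(q[:,0]<80)&(q[:,1]>70)];print("plate left edge",np.polyfit(L[:,0],L[:,1],1))
blade(T,.0235,179,195)
E
```

```text
ee_pos: [0.4214, -0.148, 0.0243]
force: [2.6, 0.1, 0.6]
grasp_force: 61.0
[[-99.93848881 -19.58887768]] [ 0.15333987 -0.65840489 -0.13208113]
t 6.88 tcp [ 421.4 -148.    24.3] yaw 9.33 tilt [ 0.0004 -0.0004] shift tool [-0.4 -0.1 -0.7] rz -0.0007 F [2.6 0.1 0.6] open 19.9 grip 61.0
ee_pos: [0.464, -0.1409, 0.0242]
force: [3.5, 0.2, 2.3]
grasp_force: 61.1
[[-56.73210486 -19.51361747]] [ 0.08832483 -0.77769645  0.01045324]
t 7.38 tcp [ 464.  -140.9   24.2] yaw 9.35 tilt [ 0.001  -0.0003] shift tool [ -0.5 -43.3  -0.9] rz -0.0003 F [3.5 0.2 2.3] open 19.8 grip 61.1
plate left edge [1.80353883e-02 7.81807975e+01]
blade edge: y at x=0 36.09 angle deg 5.56 x range 8.0 31.0 rms 1.23
```

```bash
python3 drive.py '{"sx":[0, 0, 0, 0, 0, 0, 0, 0], "sy":[0.005, 0.004, 0.002, 0.001, 0.001, 0.001, 0.001, 0], "sz":[0, 0, 0, 0, 0, 0, 0, 0], "rx":[0, 0, 0, 0, 0, 0, 0, 0], "ry":[0, 0, 0, 0, 0, 0, 0, 0], "rz":[0, 0, 0, 0, 0, 0, 0, 0]}' | egrep 'pos|force'; python3 drive.py '{"sx":[0, 0, 0, 0, 0], "sy":[0.001, 0.001, 0.001, 0.001, 0], "sz":[0, 0, 0, 0, 0], "rx":[0, 0, 0, 0, 0], "ry":[0, 0, 0, 0, 0], "rz":[0, 0, 0, 0, 0]}' | egrep 'pos|force'
python3 - <<'E'
from h import *
s=sense();print(tost(s['ee_pos'][:2]*1000,np.array([516.81,-112.43]),np.radians(9.375)),s['ft_torque'])
todo(421.4,-148.4,25,9.37)
T=viewer.capture("top");cv2.imwrite("pics/top4.png",T)
q=plate(T);L=q[(q[:,0]>-25)&(q[:,0]<80)&(q[:,1]>70)];print("plate left edge",np.polyfit(L[:,0],L[:,1],1))
F=q[(q[:,1]>45)&(q[:,1]<72)&(q[:,0]<0)];print("front left part",np.polyfit(F[:,1],F[:,0],1),np.median(F[:,0]))
E
```

```text
ee_pos: [0.4772, -0.1385, 0.0241]
force: [-6.9, -1.8, 6.6]
grasp_force: 61.7
ee_pos: [0.481, -0.1378, 0.0241]
force: [-6.6, -1.1, 8.0]
grasp_force: 61.8
[[-39.45496941 -19.22057381]] [-0.15417003  0.65586297 -0.00301909]
t 8.57 tcp [ 481.  -137.8   24.1] yaw 9.34 tilt [-0.0035  0.0006] shift tool [ -0.8 -60.5  -0.7] rz -0.0005 F [-6.6 -1.1  8. ] open 20.1 grip 61.8Traceback (most recent call last):
  File "<stdin>", line 5, in <module>
    raise TypeError("expected non-empty vector for x")
TypeError: expected non-empty vector for x
```

Run:
```python
from h import *
T=cv2.imread("pics/top4.png");S=viewer.capture("scene");cv2.imwrite("pics/scene4.png",S)
o=np.zeros((480,800,3),np.uint8)
o[:480,:400]=up(T[145:205,275:325],8);o[:,400:]=up(S[185:233,265:305],10)
cv2.imwrite("pics/mix4.png",o)
```

```text
(no output)
```

View pics/mix4.png

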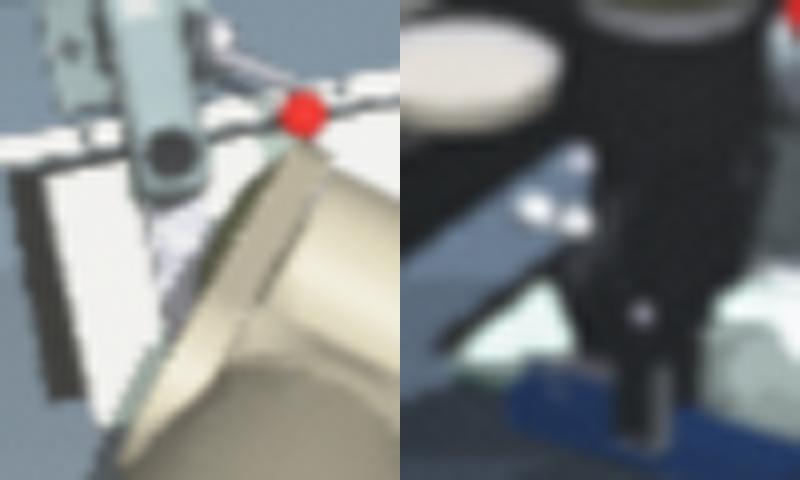

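The left panel shows the plate's left edge from (45,180) to (92,400), the blade's left edge from about (150,210) to (160,310) with the line hidden beneath it, and a thin dark gap still at the rail. The distance from the plate's left edge to the blade's left edge must be 40 mm, so I'll measure that row by row.

```bash
cat >> h.py <<'E'
def gap(T,v0=171,v1=184,zb=.0235,o=np.array([516.81,-112.43]),th=np.radians(9.375)):
    I=T.astype(float);G=I[:,:,1];d=I[:,:,0]-I[:,:,2];P=[];B=[]
    for v in range(v0,v1):
        u=np.arange(276,290,.05);w=np.interp(u,np.arange(512),G[v]);k=np.nonzero(w<145)[0];P.append((u[k[-1]],v))
        u=np.arange(288,304,.05);w=np.interp(u,np.arange(512),d[v]);k=np.argmax(w>2);
        if w[k]>2:B.append((u[k],v))
    P=tost(cast("top",np.array(P),.0200)*1000,o,th);B=tost(cast("top",np.array(B),zb)*1000,o,th)
    p=np.polyfit(P[:,0],P[:,1],1);b=np.polyfit(B[:,0],B[:,1],1);xm=B[:,0].mean()
    print("plate edge y0 %.2f ang %.2f | blade y0 %.2f ang %.2f | dist at x=%.0f: %.2f | blade rms %.2f"%(p[1],np.degrees(p[0]),b[1],np.degrees(b[0]),xm,np.polyval(p,xm)-np.median(B[:,1]-b[0]*(B[:,0]-xm)),(B[:,1]-np.polyval(b,B[:,0])).std()))
E
python3 - <<'E'
from h import *
for n in ("top2","top4"):
    T=cv2.imread(f"pics/{n}.png");gap(T,180,194,.0315) if n=="top2" else gap(T)
T=cv2.imread("pics/top4.png")
for v in (172,176,180):print(T[v,288:302,0].astype(int)-T[v,288:302,2],T[v,288:302,1])
E
```

```text
plate edge y0 80.70 ang 1.61 | blade y0 40.11 ang 0.44 | dist at x=5: 40.75 | blade rms 0.57
plate edge y0 80.46 ang 1.46 | blade y0 38.23 ang 1.60 | dist at x=43: 42.11 | blade rms 0.68
[-3 -3 -2 -3 -4  3  5  7  6  7  7  7  5  1] [241 242 241 238 213 166 191 205 221 227 227 227 216 188]
[ -3  -3  -3  -2  -3  -1   8   9   6   5   8   5   1 -13] [242 242 241 241 238 220 194 205 221 223 208 172 124  91]
[ -3  -3  -3  -3  -3  -2   0   5   9   6   3  -2 -15 -22] [242 241 242 242 241 232 217 220 189 139 125 103  97 138]
```

Run:
```python
from h import *
o=np.array([516.81,-112.43]);th=np.radians(9.375)
for n,v1 in (("top0",195),("top1",171),("top2",175)):
    T=cv2.imread(f"pics/{n}.png").astype(float);G=T[:,:,1];D=[];V=[]
    for v in range(172 if n!="top1" else 168,v1):
        u=np.arange(276,290,.05);w=np.interp(u,np.arange(512),G[v]);pe=u[np.nonzero(w<145)[0][-1]]
        uu=np.arange(289,301);dd=np.clip(241-G[v,289:301]-2,0,None);k=np.argmax(dd);s=slice(max(k-1,0),k+2)
        c=(uu[s]*dd[s]).sum()/dd[s].sum()
        a=tost(cast("top",[(pe,v),(c,v)],.02)*1000,o,th);D.append(a[0,1]-a[1,1]);V.append(a[1])
    V=np.array(V);D=np.array(D);print(n,D.round(1),np.median(D),D.std(),np.polyfit(V[:,0],V[:,1],1))
```

```text
top0 [43.8 41.8 41.4 40.9 43.2 43.  41.5 41.2 41.9 43.2 42.7 41.6 40.8 41.7
 43.1 42.  41.1 40.7 43.  42.7 41.4 41.2 42.4] 41.84388559746875 0.8939360486218789 [1.51576366e-02 3.91424914e+01]
top1 [42.2 60.4 52.6] 52.6072118246573 7.447871823990039 [  1.33394152 -66.1823876 ]
top2 [43.7 41.8 41.4] 41.78893636099416 0.9977158490814095 [-0.27599399 56.03919168]
```

```bash
python3 drive.py '{"sx":[0, 0, 0, 0, 0, 0], "sy":[0.001, 0.001, 0.001, 0.001, 0.001, 0], "sz":[-0.0005, 0, 0, 0, 0, 0], "rx":[0, 0, 0, 0, 0, 0], "ry":[0, 0, 0, 0, 0, 0], "rz":[0, 0, 0, 0, 0, 0]}' | egrep 'pos|force'; python3 drive.py '{"sx":[0, 0], "sy":[0.001, 0], "sz":[0, 0], "rx":[0, 0], "ry":[0, 0], "rz":[0, 0]}' | egrep 'pos|force'
python3 - <<'E'
from h import *
s=sense();print(tost(s['ee_pos'][:2]*1000,np.array([516.81,-112.43]),np.radians(9.375)),s['ft_torque'])
T=viewer.capture("top");cv2.imwrite("pics/top5.png",T);gap(T)
E
```

```text
ee_pos: [0.4863, -0.1368, 0.0243]
force: [-5.5, -1.2, 3.3]
grasp_force: 61.3
ee_pos: [0.4876, -0.1367, 0.0243]
force: [-3.2, -0.1, 1.8]
grasp_force: 61.1
[[-32.81429496 -19.14075992]] [-0.03246045  0.43268671 -0.04185145]
plate edge y0 80.86 ang 1.06 | blade y0 37.85 ang 2.59 | dist at x=45: 42.07 | blade rms 0.56
```

```bash
for i in 1 2 3 4 5; do python3 drive.py '{"sx":[0, 0], "sy":[0.0005, 0], "sz":[0, 0], "rx":[0, 0], "ry":[0, 0], "rz":[0, 0]}' | egrep 'pos|^force'; done
```

```text
ee_pos: [0.488, -0.1365, 0.0243]
force: [-6.5, 0.3, 3.1]
ee_pos: [0.4883, -0.1364, 0.0243]
force: [-6.9, -0.3, 4.2]
ee_pos: [0.4886, -0.1362, 0.0243]
force: [-7.9, -0.7, 3.7]
ee_pos: [0.4893, -0.1361, 0.0243]
force: [-5.6, -0.0, 4.4]
ee_pos: [0.4895, -0.1361, 0.0243]
force: [-9.4, -0.6, 5.5]
```

```bash
for i in 1 2 3; do python3 drive.py '{"sx":[0, 0], "sy":[0.0004, 0], "sz":[0, 0], "rx":[0, 0], "ry":[0, 0], "rz":[0, 0]}' | egrep 'pos|^force'; done
python3 - <<'E'
from h import *
s=sense();print(tost(s['ee_pos'][:2]*1000,np.array([516.81,-112.43]),np.radians(9.375)),s['ft_torque'])
T=viewer.capture("top");cv2.imwrite("pics/top6.png",T);gap(T)
E
```

```text
ee_pos: [0.4895, -0.136, 0.0243]
force: [-10.1, -1.3, 7.1]
ee_pos: [0.4896, -0.1359, 0.0243]
force: [-13.3, -1.1, 8.3]
ee_pos: [0.4896, -0.1358, 0.0243]
force: [-15.6, -2.4, 9.2]
[[-30.64006935 -18.64901613]] [-0.23256296  2.18600282 -0.05784049]
plate edge y0 81.43 ang 0.54 | blade y0 37.96 ang 2.58 | dist at x=45: 41.67 | blade rms 0.57
```

```bash
python3 drive.py '{"sx":[0, 0, 0, 0], "sy":[0, 0, 0, 0], "sz":[0, 0, 0, 0], "rx":[0, 0, 0, 0], "ry":[0, 0, 0, 0], "rz":[0, 0, 0, 0]}' 0.05 | egrep 'pos|force|open'; python3 drive.py '{"sx":[0, 0, 0, 0, 0], "sy":[0, 0, -0.035, -0.035, 0], "sz":[-0.02, -0.03, 0, 0, 0], "rx":[0, 0, 0, 0, 0], "ry":[0, 0, 0, 0, 0], "rz":[0, 0, 0, 0, 0]}' 0.05| egrep 'pos|^force|open';python3 drive.py '{"sx":[0, 0, 0], "sy":[-0.04, -0.04, 0], "sz":[-0.03, -0.03, 0], "rx":[0, 0, 0], "ry":[0, 0, 0], "rz":[0, 0, 0]}' 0 | egrep 'pos|^force|open'
python3 - <<'E'
from h import *
s=sense();print(tost(s['ee_pos'][:2]*1000,np.array([516.81,-112.43]),np.radians(9.375)),s['ft_torque'])
T=viewer.capture("top");S=viewer.capture("scene");cv2.imwrite("pics/top7.png",T);cv2.imwrite("pics/scene7.png",S);gap(T)
o=np.zeros((480,800,3),np.uint8)
o[:480,:400]=up(T[145:205,275:325],8);o[:,400:]=up(S[185:233,265:305],10)
cv2.imwrite("pics/mix7.png",o)
E
```

```text
ee_pos: [0.4923, -0.1363, 0.0247]
force: [-0.1, 0.7, 0.2]
opening: 0.0499
grasp_force: 0.0
ee_pos: [0.4185, -0.1468, 0.0742]
force: [-0.6, 0.9, -1.1]
opening: 0.0498
ee_pos: [0.3554, -0.1594, 0.1279]
force: [0.6, -0.5, 0.8]
opening: 0.0137
[[-166.92246948  -20.04542571]] [ 0.00211851 -0.01298453 -0.01553708]
plate edge y0 81.98 ang 0.06 | blade y0 16.75 ang 20.22 | dist at x=51: 47.51 | blade rms 3.95
```

View pics/mix7.png

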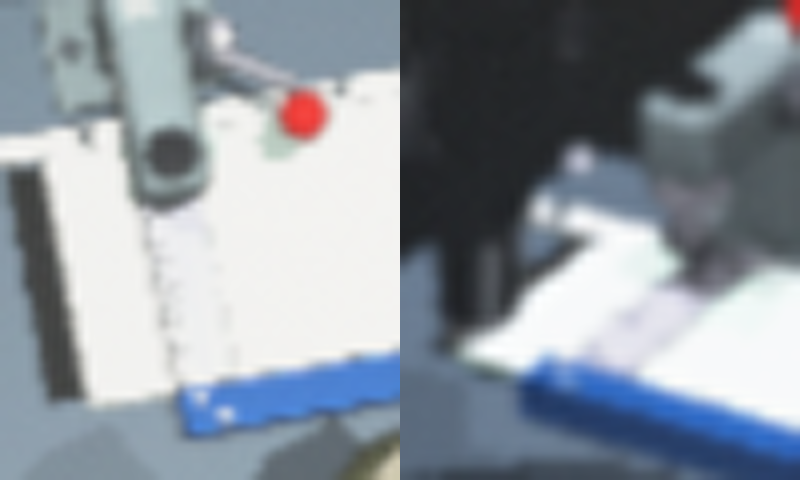

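Plate and rail now look flush (no dark gap), and the stock is against the front edge. The blade's left edge runs from (150,210) to (178,385), with no line showing left of it. Next is the edge distance over the full visible blade.

Run:
```python
from h import *
np.set_printoptions(linewidth=150)
T=viewer.capture("top")
gap(T,173,192);gap(T,176,192)
for v in (174,178,182,186,190):print(v,T[v,290:304,0].astype(int)-T[v,290:304,2],T[v,290:304,1])
m=masks(T)["blue"];c=comps(m,(290,185,345,205))[0]
o=np.array([516.81,-112.43]);th=np.radians(9.375)
q=tost(cast("top",c,.032)*1000,o,th);print(cv2.minAreaRect(q.astype(np.float32)))
for lo,hi in ((-70,30),):
    a=[(y,q[(abs(q[:,1]-y)<3)][:,0].max()) for y in range(lo,hi,5)];a=np.array(a);print("inner face",np.degrees(np.arctan(-np.polyfit(a[:,0],a[:,1],1)[0])),a[:,1].round(1))
```

```text
plate edge y0 82.16 ang -0.15 | blade y0 17.75 ang 19.65 | dist at x=47: 48.93 | blade rms 3.20
plate edge y0 82.13 ang -0.06 | blade y0 9.45 ang 31.71 | dist at x=41: 51.38 | blade rms 3.94
174 [-3 -3 -2  1  2  2  3  3  4  4  4  0 -2 -3] [242 241 227 211 234 237 238 236 237 236 231 231 241 242]
178 [-2 -3 -3 -3  2  1  1  2  3  1  1  1 -2 -2] [242 242 241 229 211 231 236 239 238 239 239 236 235 241]
182 [-3 -3 -3 -2 -2  0  1  1  2  2  0  0 -1 -2] [242 241 242 239 228 220 227 231 238 238 240 240 239 241]
186 [-2 -3 -2 -2 -3 -1 -1 -1  0  1  1  0 -1 -2] [242 242 242 241 233 223 233 238 241 240 240 241 239 237]
190 [-2 -2 -2 -3 -3 -3 -2 -2 -1  0  1  1  0 -1] [242 242 242 242 241 227 210 235 240 240 239 240 242 236]
((-31.963756561279297, -19.685989379882812), (23.13176155090332, 122.54521942138672), 0.059566471725702286)
inner face 0.013506471049576068 [-20.8 -20.9 -21.  -20.9 -20.5 -20.4 -20.7 -20.7 -20.7 -21.  -21.1 -20.7 -20.7 -20.5 -20.8 -20.8 -20.8 -20.7 -20.9 -20.9]
```

Run:
```python
from h import *
T=cv2.imread("pics/top7.png");o=np.array([516.81,-112.43]);th=np.radians(9.375)
for n in ("top0","top7"):
    T=cv2.imread(f"pics/{n}.png")
    G=cv2.GaussianBlur(T,(0,0),.5)[:,:,1].astype(float);L=[];R=[]
    for v in range(172,186):
        u=np.arange(276,290,.05);w=np.interp(u,np.arange(512),G[v]);L.append((u[np.nonzero(w<145)[0][-1]],v))
    for v in range(162,180):
        u=np.arange(325,346,.05);w=np.interp(u,np.arange(512),G[v]);k=np.nonzero(w<170)[0];R.append((u[k[0]],v))
    l=tost(cast("top",L,.02)*1000,o,th);r=tost(cast("top",R,.02)*1000,o,th)
    pl=np.polyfit(l[:,0],l[:,1],1);pr=np.polyfit(r[:,0],r[:,1],1)
    print(n,pl,pr,"width/centre at x=30",np.polyval(pl,30)-np.polyval(pr,30),(np.polyval(pl,30)+np.polyval(pr,30))/2)
```

```text
top0 [2.13961811e-02 8.08882783e+01] [ 2.53336738e-02 -1.21380919e+02] width/centre at x=30 202.15107209180002 -19.54537232886068
top7 [-1.09541697e-04  8.20813207e+01] [-1.59159683e-03 -1.19797702e+02] width/centre at x=30 201.92348460709803 -18.883707835854437
```

Run:
```python
from h import *
o=np.array([516.81,-112.43]);th=np.radians(9.375)
for n,a,b,lv in (("top0",174,193,242),("top7",174,190,239)):
    T=cv2.imread(f"pics/{n}.png").astype(float);G=T[:,:,1];Y=[];D=[]
    for v in range(a,b):
        u=np.arange(289,300);d=np.clip(lv-1-G[v,289:300],0,None)
        k=np.argmax(d);s=slice(max(k-2,0),k+3);c=(u[s]*d[s]).sum()/d[s].sum();D.append(d[s].sum())
        Y.append(tost(cast("top",[(c,v)],.02)*1000,o,th)[0])
    Y=np.array(Y);p=np.polyfit(Y[:,0],Y[:,1],1)
    print(n,"dark sum",np.mean(D).round(1),np.std(D).round(1),"y(30)",np.polyval(p,30),"y(0)",p[1],"ang",np.degrees(p[0]),"rms",(Y[:,1]-np.polyval(p,Y[:,0])).std())
```

```text
top0 dark sum 33.7 6.4 y(30) 39.76628074757971 y(0) 39.0725772470383 ang 1.32487609381579 rms 0.5570833886699815
top7 dark sum 57.2 16.0 y(30) 38.59667921836938 y(0) 38.42082631923094 ang 0.3358542978590802 rms 0.9824697063199483
```

The plate sits flush, but the blade edge measures about 0.8 mm right of the line (39.6 against 40.4 in station y). I'll regrasp, back off a little, shift +0.8 mm and push again.

```bash
python3 drive.py '{"sx":[0, 0, 0, 0, 0, 0], "sy":[0.04, 0.04, 0.035, 0.019, 0, 0], "sz":[0.02, 0.02, 0, 0.008, 0, 0], "rx":[0, 0, 0, 0, 0, 0], "ry":[0, 0, 0, 0, 0, 0], "rz":[0, 0, 0, 0, 0, 0]}' 0.05 | egrep 'pos|^force|open'
python3 - <<'E'
from h import *
s=sense();print(tost(s['ee_pos'][:2]*1000,np.array([516.81,-112.43]),np.radians(9.375)))
todo(488.7,-136.2,24.3,9.375)
E
```

```text
ee_pos: [0.4843, -0.1364, 0.0775]
force: [-1.8, 0.2, -0.3]
opening: 0.0498
[[-35.94242523 -18.38181109]]
t 12.42 tcp [ 484.3 -136.4   77.5] yaw 9.46 tilt [-0.0027  0.0015] shift tool [-0.6  4.5 53.2] rz 0.0015 F [-1.8  0.2 -0.3] open 49.8 grip 0.0
```

```bash
python3 drive.py '{"sx":[0, 0, 0, 0, 0], "sy":[0.004, 0, 0, 0, 0], "sz":[0.03, 0.018, 0.004, 0, 0], "rx":[0, 0, 0, 0, 0], "ry":[0, 0, 0, 0, 0], "rz":[0, 0, 0, 0, 0]}' | egrep 'pos|^force|open'
python3 -c "
from h import *
todo(488.7,-136.2,25,9.375)"
python3 drive.py '{"sx":[0, 0, 0, 0, 0, 0], "sy":[0, 0, 0, 0, 0, 0], "sz":[0, 0, 0, 0, 0, 0], "rx":[0, 0, 0, 0, 0, 0], "ry":[0, 0, 0, 0, 0, 0], "rz":[0, 0, 0, 0, 0, 0]}' 0 | egrep 'pos|force|open'
python3 -c "
from h import *
todo(488.7,-136.2,25,9.375)"
```

```text
ee_pos: [0.488, -0.1371, 0.0281]
force: [0.4, 0.4, 1.0]
opening: 0.0499
t 12.83 tcp [ 488.  -137.1   28.1] yaw 9.32 tilt [ 0.0004 -0.0002] shift tool [0.8 0.8 3.1] rz -0.0009 F [0.4 0.4 1. ] open 49.9 grip 0.0
ee_pos: [0.4885, -0.1372, 0.0288]
force: [-1.8, 0.4, 7.9]
opening: 0.0192
grasp_force: 58.4
t 13.33 tcp [ 488.5 -137.2   28.8] yaw 9.34 tilt [ 0.0017 -0.0011] shift tool [1.  0.4 3.8] rz -0.0006 F [-1.8  0.4  7.9] open 19.2 grip 58.4
```

```bash
python3 drive.py '{"sx":[0, 0, 0.0008, 0, 0], "sy":[-0.001, -0.0005, 0, 0, 0], "sz":[0, 0, 0, 0, 0], "rx":[0, 0, 0, 0, 0], "ry":[0, 0, 0, 0, 0], "rz":[0, 0, 0, 0, 0]}' | egrep 'pos|^force|open'
python3 -c "
from h import *
todo(488.7,-136.2,25,9.375)
s=sense();print(tost(s['ee_pos'][:2]*1000,np.array([516.81,-112.43]),np.radians(9.375)))"
```

```text
ee_pos: [0.4877, -0.1373, 0.0288]
force: [3.0, -0.9, 5.3]
opening: 0.0191
t 13.75 tcp [ 487.7 -137.3   28.8] yaw 9.34 tilt [ 0.0039 -0.0024] shift tool [0.9 1.2 3.8] rz -0.0006 F [ 3.  -0.9  5.3] open 19.1 grip 58.8
[[-32.77721418 -19.77995272]]
```

```bash
for i in 1 2; do python3 drive.py '{"sx":[0.0004, 0], "sy":[0, 0], "sz":[0, 0], "rx":[0, 0], "ry":[0, 0], "rz":[0, 0]}' >/dev/null
python3 -c "
from h import *
s=sense();print(s['force'].round(1),s['ee_pos'][2],tost(s['ee_pos'][:2]*1000,np.array([516.81,-112.43]),np.radians(9.375)))"; done
```

```text
[ 1.8 -3.2  5.2] 0.028786362315959206 [[-32.82332842 -19.65231163]]
[ 2.4 -3.4  6.1] 0.02878496862843849 [[-32.88799455 -19.314239  ]]
```

```bash
python3 drive.py '{"sx":[0.0003, 0, 0, 0], "sy":[0, 0, 0.001, 0], "sz":[0, 0, 0, 0], "rx":[0, 0, 0, 0], "ry":[0, 0, 0, 0], "rz":[0, 0, 0, 0]}' >/dev/null; for i in 1 2 3 4; do python3 -c "
from h import *
s=sense();print(s['force'].round(1),s['ee_pos'][2],tost(s['ee_pos'][:2]*1000,np.array([516.81,-112.43]),np.radians(9.375)))";  python3 drive.py '{"sx":[0, 0], "sy":[0.0005, 0], "sz":[0, 0], "rx":[0, 0], "ry":[0, 0], "rz":[0, 0]}' |grep '^force'; done
```

```text
[-2.8 -4.4  9.3] 0.028759983654765488 [[-32.66755937 -18.93793757]]
force: [-4.8, -5.8, 10.7]
[-4.8 -5.8 10.7] 0.028763677783148107 [[-32.51345109 -18.87399946]]
force: [-7.0, -4.6, 11.5]
[-7.  -4.6 11.5] 0.02874361440041694 [[-32.25215878 -18.73854622]]
force: [-7.4, -4.9, 13.3]
[-7.4 -4.9 13.3] 0.028735245587805408 [[-31.8974681  -18.65487583]]
force: [-8.4, -4.1, 13.9]
```

```bash
python3 drive.py '{"sx":[0, 0, 0], "sy":[0, 0, 0], "sz":[0, 0, 0], "rx":[0, 0, 0], "ry":[0, 0, 0], "rz":[0, 0, 0]}' 0.05 | egrep 'pos|^force|open'; python3 drive.py '{"sx":[0, 0, 0, 0], "sy":[0, 0, -0.035, -0.035], "sz":[-0.02, -0.03, 0, 0], "rx":[0, 0, 0, 0], "ry":[0, 0, 0, 0], "rz":[0, 0, 0, 0]}' | egrep 'pos';python3 drive.py '{"sx":[0, 0, 0], "sy":[-0.04, -0.03, 0], "sz":[-0.02, -0.01, 0], "rx":[0, 0, 0], "ry":[0, 0, 0], "rz":[0, 0, 0]}' 0 | egrep 'pos|^force|open'
cat >> h.py <<'E'
def check(T):
    o=np.array([516.81,-112.43]);th=np.radians(9.375);st=lambda uv,z:tost(cast("top",uv,z)*1000,o,th)
    c=comps(masks(T)["blue"],(290,180,345,210))[0];q=st(c,.032);r=cv2.minAreaRect(q.astype(np.float32));print("stock rect",r)
    a=np.array([(y,q[(abs(q[:,1]-y)<3)][:,0].max()) for y in range(-70,30,5)]);print("inner face deg",np.degrees(np.arctan(-np.polyfit(a[:,0],a[:,1],1)[0])),a[:,1].mean())
    G=cv2.GaussianBlur(T,(0,0),.5)[:,:,1].astype(float);L=[];R=[];Y=[];D=[]
    for v in range(172,186):
        u=np.arange(276,290,.05);w=np.interp(u,np.arange(512),G[v]);L.append((u[np.nonzero(w<145)[0][-1]],v))
    for v in range(162,180):
        u=np.arange(325,346,.05);w=np.interp(u,np.arange(512),G[v]);R.append((u[np.nonzero(w<170)[0][0]],v))
    for v in range(174,190):
        u=np.arange(289,300);d=np.clip(238-T[v,289:300,1].astype(float),0,None);k=np.argmax(d);s=slice(max(k-2,0),k+3);D.append(d[s].sum());Y.append(st([((u[s]*d[s]).sum()/d[s].sum(),v)],.02)[0])
    pl=np.polyfit(*st(L,.02).T,1);pr=np.polyfit(*st(R,.02).T,1);Y=np.array(Y)
    print("plate angles",np.degrees([pl[0],pr[0]]),"centre y(30)",(np.polyval(pl,30)+np.polyval(pr,30))/2,"dark",np.mean(D),np.polyval(np.polyfit(*Y.T,1),30))
E
python3 - <<'E'
from h import *
check(cv2.imread("pics/top7.png"))
T=viewer.capture("top");S=viewer.capture("scene");cv2.imwrite("pics/top8.png",T);cv2.imwrite("pics/scene8.png",S);check(T)
s=sense();print(tost(s['ee_pos'][:2]*1000,np.array([516.81,-112.43]),np.radians(9.375)),s['t'],s['opening'])
E
```

```text
ee_pos: [0.489, -0.1347, 0.0274]
force: [0.3, -0.1, 0.8]
opening: 0.0501
ee_pos: [0.4204, -0.1464, 0.0785]
ee_pos: [0.3507, -0.1572, 0.1072]
force: [0.2, -0.5, -0.6]
opening: 0.0141
stock rect ((-31.92544174194336, -19.77227783203125), (23.05531120300293, 122.37256622314453), 0.059566471725702286)
inner face deg 0.05278042121304944 -20.789174048009137
plate angles [-0.00627628 -0.09119178] centre y(30) -18.883707835854437 dark 57.1875 38.59667921836938
stock rect ((-32.490264892578125, -17.939987182617188), (122.46792602539062, 23.09147071838379), 89.87428283691406)
inner face deg -0.25757779272923365 -21.342909913197328
 ** On entry to DLASCL parameter number  4 had an illegal value
 ** On entry to DLASCL parameter number  4 had an illegal value
 ** On entry to DLASCL parameter number  4 had an illegal value
 ** On entry to DLASCL parameter number  4 had an illegal value
 ** On entry to DLASCL parameter number  5 had an illegal value
 ** On entry to DLASCL parameter number  4 had an illegal valueh.py:84: RuntimeWarning: invalid value encountered in scalar divide
  u=np.arange(289,300);d=np.clip(238-T[v,289:300,1].astype(float),0,None);k=np.argmax(d);s=slice(max(k-2,0),k+3);D.append(d[s].sum());Y.append(st([((u[s]*d[s]).sum()/d[s].sum(),v)],.02)[0])
Traceback (most recent call last):
  File "h.py", line 86, in check
    print("plate angles",np.degrees([pl[0],pr[0]]),"centre y(30)",(np.polyval(pl,30)+np.polyval(pr,30))/2,"dark",np.mean(D),np.polyval(np.polyfit(*Y.T,1),30))
                                                                                                                                       ~~~~~~~~~~^^^^^^^^
numpy.linalg.LinAlgError: SVD did not converge in Linear Least Squares
```

```bash
sed -i 's/k=np.argmax(d);s=slice(max(k-2,0),k+3);D.append/k=np.argmax(d);s=slice(max(k-2,0),k+3);D.append(d.sum()) if d.sum()<8 else None\n        if d.sum()<8: continue\n        D.append/; s/np.polyval(np.polyfit(\*Y.T,1),30))$/len(Y) and np.polyval(np.polyfit(*Y.T,1),30),len(Y))/' h.py
python3 - <<'E'
from h import *
check(cv2.imread("pics/top8.png"))
a=cv2.imread("pics/top7.png");b=cv2.imread("pics/top8.png")
o=np.zeros((528,800,3),np.uint8)
o[:,:400]=up(a[160:204,278:311],12)[:528,:400].copy() if up(a[160:204,278:311],12).shape[1]>=400 else np.pad(up(a[160:204,278:311],12),((0,0),(0,4),(0,0)))
o[:,400:]=np.pad(up(b[160:204,278:311],12),((0,0),(0,4),(0,0)))
cv2.imwrite("pics/mix8.png",o)
E
```

```text
stock rect ((-32.490264892578125, -17.939987182617188), (122.46792602539062, 23.09147071838379), 89.87428283691406)
inner face deg -0.25757779272923365 -21.342909913197328
plate angles [-0.01809736 -0.09119178] centre y(30) -18.88213094842868 dark 22.0 39.29237433221401 14
```

View pics/mix8.png

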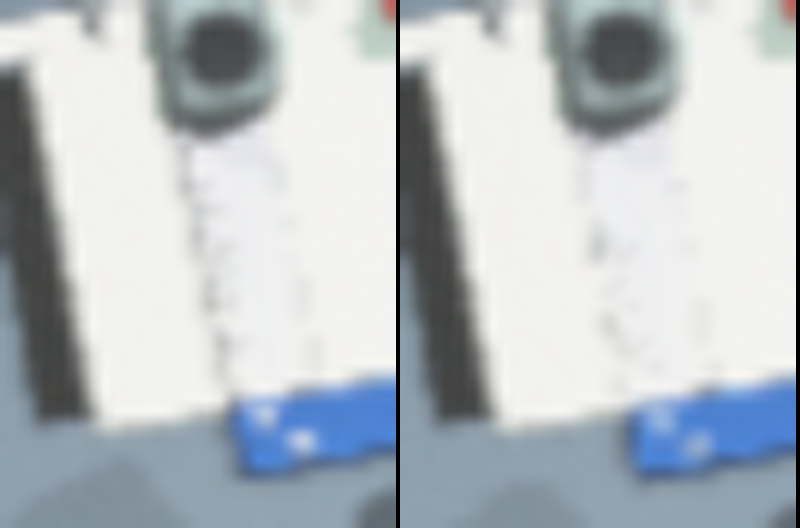

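The left half (before) shows the line exposed along the blade edge. The right half (after) shows the line fully covered and only the ticks visible, so the blade is about 0.9 mm too far left now. I'll regrasp and go back 0.9 mm.

```bash
python3 drive.py '{"sx":[0, 0, 0, 0, 0, 0], "sy":[0.035, 0.04, 0.04, 0.022, 0, 0], "sz":[0.015, 0.015, 0.005, 0.01, 0, 0], "rx":[0, 0, 0, 0, 0, 0], "ry":[0, 0, 0, 0, 0, 0], "rz":[0, 0, 0, 0, 0, 0]}' 0.05 | egrep 'pos|^force|open'
python3 - <<'E'
from h import *
todo(488.5,-136.2,25,9.375)
E
```

```text
ee_pos: [0.4884, -0.1339, 0.06]
force: [-0.7, -0.3, -0.2]
opening: 0.0501
t 16.52 tcp [ 488.4 -133.9   60. ] yaw 9.47 tilt [-0.002   0.0012] shift tool [-2.3 -0.2 35. ] rz 0.0016 F [-0.7 -0.3 -0.2] open 50.1 grip 0.0
```

```bash
python3 drive.py '{"sx":[-0.002, 0, 0, 0], "sy":[0, 0, 0, 0], "sz":[0.03, 0.006, 0, 0], "rx":[0, 0, 0, 0], "ry":[0, 0, 0, 0], "rz":[0, 0, 0, 0]}' | egrep 'pos|^force|open'
python3 drive.py '{"sx":[0, 0, 0, 0, 0], "sy":[0, 0, 0, 0, 0], "sz":[0, 0, 0, 0, 0], "rx":[0, 0, 0, 0, 0], "ry":[0, 0, 0, 0, 0], "rz":[0, 0, 0, 0, 0]}' 0 | egrep 'pos|force|open'
python3 drive.py '{"sx":[0, 0, -0.0009, 0, 0, 0, 0], "sy":[-0.001, -0.0005, 0, 0, 0.0015, 0.001, 0], "sz":[0, 0, 0, 0, 0, 0, 0], "rx":[0, 0, 0, 0, 0, 0, 0], "ry":[0, 0, 0, 0, 0, 0, 0], "rz":[0, 0, 0, 0, 0, 0, 0]}' | egrep 'pos|^force|open'
python3 -c "
from h import *
todo(488.7,-136.2,25,9.375)
s=sense();print(tost(s['ee_pos'][:2]*1000,np.array([516.81,-112.43]),np.radians(9.375)))"
```

```text
ee_pos: [0.4879, -0.137, 0.0259]
force: [-0.0, -0.4, 0.1]
opening: 0.0499
ee_pos: [0.4887, -0.1373, 0.0268]
force: [-2.0, 1.1, 8.3]
opening: 0.0197
grasp_force: 58.6
ee_pos: [0.4884, -0.1379, 0.0267]
force: [-11.6, -0.2, 17.5]
opening: 0.0196
t 17.85 tcp [ 488.4 -137.9   26.7] yaw 9.39 tilt [-0.0025 -0.0003] shift tool [1.6 0.6 1.7] rz 0.0002 F [-11.6  -0.2  17.5] open 19.6 grip 60.2
[[-32.19653643 -20.45020369]]
```

```bash
python3 drive.py '{"sx":[0, 0, 0], "sy":[0, 0, 0], "sz":[0, 0, 0], "rx":[0, 0, 0], "ry":[0, 0, 0], "rz":[0, 0, 0]}' 0.05 | egrep 'pos|^force|open'; python3 drive.py '{"sx":[0, 0, 0, 0], "sy":[0, 0, -0.035, -0.035], "sz":[-0.02, -0.03, 0, 0], "rx":[0, 0, 0, 0], "ry":[0, 0, 0, 0], "rz":[0, 0, 0, 0]}' | egrep 'pos';python3 drive.py '{"sx":[0, 0, 0, 0], "sy":[-0.04, -0.03, 0, 0], "sz":[-0.01, 0, 0, 0], "rx":[0, 0, 0, 0], "ry":[0, 0, 0, 0], "rz":[0, 0, 0, 0]}' 0 | egrep 'pos|^force|open'
python3 - <<'E'
from h import *
T=viewer.capture("top");cv2.imwrite("pics/top9.png",T);check(T)
s=sense();print(tost(s['ee_pos'][:2]*1000,np.array([516.81,-112.43]),np.radians(9.375)),s['t'],s['opening'])
E
```

```text
ee_pos: [0.4893, -0.1377, 0.0255]
force: [-0.2, 0.0, -0.2]
opening: 0.0499
ee_pos: [0.4206, -0.1494, 0.0765]
ee_pos: [0.3507, -0.1607, 0.0858]
force: [-0.8, -0.0, -0.0]
opening: 0.0013
stock rect ((-33.12908935546875, -18.728607177734375), (123.03118896484375, 23.089012145996094), 89.87411499023438)
inner face deg -0.21606166581641162 -21.97887295136573
plate angles [-0.10285742 -0.13584562] centre y(30) -18.864371145886977 dark 26.125 39.17177797777097 15
[[-170.93933835  -20.82088035]] 18.8167 5.8248460382362084e-05
```

```bash
python3 drive.py '{"sx":[0.001, 0, 0, 0, 0, 0], "sy":[0.04, 0.03, 0.018, 0, 0, 0], "sz":[0.01, 0.02, 0.025, 0.014, 0, 0], "rx":[0, 0, 0, 0, 0, 0], "ry":[0, 0, 0, 0, 0, 0], "rz":[0, 0, 0, 0, 0, 0]}' | egrep 'pos|^force|open'
python3 -c "
from h import *
s=sense();print(tost(s['ee_pos'][:2]*1000,np.array([516.81,-112.43]),np.radians(9.375)))"
```

```text
ee_pos: [0.4381, -0.1446, 0.0159]
force: [-0.5, 0.1, -0.1]
opening: -0.0004
[[-82.90385341 -18.87705233]]
```

```bash
python3 drive.py '{"sx":[0, 0, 0, 0, 0], "sy":[0.01, 0.005, 0.003, 0.001, 0], "sz":[0, 0, 0, 0, 0], "rx":[0, 0, 0, 0, 0], "ry":[0, 0, 0, 0, 0], "rz":[0, 0, 0, 0, 0]}' | egrep 'pos|^force'; for i in 1 2 3 4 5; do python3 drive.py '{"sx":[0, 0], "sy":[0.001, 0], "sz":[0, 0], "rx":[0, 0], "ry":[0, 0], "rz":[0, 0]}' | egrep 'pos|^force'; done
```

```text
ee_pos: [0.4568, -0.1422, 0.0169]
force: [-0.2, 0.6, 0.5]
ee_pos: [0.4576, -0.142, 0.0166]
force: [-0.5, -0.4, 0.5]
ee_pos: [0.4586, -0.1418, 0.0165]
force: [-0.9, 0.8, 0.1]
ee_pos: [0.4597, -0.1416, 0.0164]
force: [0.2, 0.4, 0.0]
ee_pos: [0.4607, -0.1414, 0.0164]
force: [0.0, 0.8, 0.6]
ee_pos: [0.4617, -0.1413, 0.0164]
force: [0.2, 0.3, 0.3]
```

```bash
for i in 1 2 3 4 5 6; do python3 drive.py '{"sx":[0, 0], "sy":[0.001, 0], "sz":[0, 0], "rx":[0, 0], "ry":[0, 0], "rz":[0, 0]}' | egrep 'pos|^force'; done
```

```text
ee_pos: [0.4627, -0.1411, 0.0164]
force: [0.6, 0.3, -1.5]
ee_pos: [0.4637, -0.1409, 0.0164]
force: [-0.2, -0.9, 0.5]
ee_pos: [0.4644, -0.1407, 0.0164]
force: [-1.3, 0.2, 1.7]
ee_pos: [0.4653, -0.1405, 0.0164]
force: [-3.3, -0.6, 1.2]
ee_pos: [0.4655, -0.1404, 0.0163]
force: [-7.4, -2.2, 4.5]
ee_pos: [0.4656, -0.1404, 0.0163]
force: [-14.6, -4.7, 7.2]
```

```bash
python3 drive.py '{"sx":[0, 0, 0, 0, 0, 0], "sy":[0, 0, 0, 0, 0, 0], "sz":[0, 0, 0, 0, 0, 0], "rx":[0, 0, 0, 0, 0, 0], "ry":[0, 0, 0, 0, 0, 0], "rz":[0, 0, 0, 0, 0, 0]}' | egrep 'pos|^force'; python3 drive.py '{"sx":[0, 0, 0, 0, 0, 0, 0], "sy":[-0.002, -0.02, -0.03, -0.04, -0.03, 0, 0], "sz":[0, 0, -0.02, -0.04, -0.03, 0, 0], "rx":[0, 0, 0, 0, 0, 0, 0], "ry":[0, 0, 0, 0, 0, 0, 0], "rz":[0, 0, 0, 0, 0, 0, 0]}' | egrep 'pos|^force'
python3 - <<'E'
from h import *
T=viewer.capture("top");S=viewer.capture("scene");cv2.imwrite("pics/top10.png",T);cv2.imwrite("pics/scene10.png",S);check(T)
s=sense();print(tost(s['ee_pos'][:2]*1000,np.array([516.81,-112.43]),np.radians(9.375)),s['t'])
E
```

```text
ee_pos: [0.4656, -0.1404, 0.0163]
force: [-14.5, -4.9, 7.5]
ee_pos: [0.3583, -0.1591, 0.0968]
force: [0.7, -0.7, -1.4]
stock rect ((-31.88802719116211, -18.21874237060547), (22.869131088256836, 122.03756713867188), 0.1674460768699646)
inner face deg -0.10049199238886601 -20.752061540893223
plate angles [ 0.0834714  -0.11335496] centre y(30) -18.884556014647885 dark 30.5625 37.3627834593475 15
[[-163.72630466  -19.41888185]] 22.75
```

Run:
```python
from h import *
np.set_printoptions(precision=0,suppress=True,linewidth=160)
o=np.array([516.81,-112.43]);th=np.radians(9.375);R=np.array([[np.cos(th),-np.sin(th)],[np.sin(th),np.cos(th)]])
def proj(P,n="top"):
    c=C[n];p=np.c_[P,np.ones(len(P))]@c["world_to_cam"].T;x=p[:,:3]*[1,-1,-1];x=x@c["intrinsics"].T;return x[:,:2]/x[:,2:]
xs=np.arange(-14,48,1.);ys=np.arange(34,46.1,1.)
print("y",ys)
for n in("top7","top8","top9","top10"):
    T=cv2.imread(f"pics/{n}.png").astype(np.float32)
    prof=[];db=[];e=[]
    for y in ys:
        w=np.c_[np.c_[xs,np.full(len(xs),y)]@R.T+o,np.full(len(xs),20.)]/1000;uv=proj(w).astype(np.float32)
        s=cv2.remap(T,uv[:,:1],uv[:,1:],cv2.INTER_LINEAR)[:,0];prof.append(s[:,1].mean());db.append((s[:,0]-s[:,2]).mean()*10)
    yy=np.arange(30,50,.1);x2=np.arange(-38,-26,1.)   # stock left end, z=32 top
    bl=[]
    for y in yy:
        w=np.c_[np.c_[x2,np.full(len(x2),y)]@R.T+o,np.full(len(x2),32.)]/1000;uv=proj(w).astype(np.float32)
        s=cv2.remap(T,uv[:,:1],uv[:,1:],cv2.INTER_LINEAR)[:,0];bl.append((s[:,0]-s[:,2]).mean())
    bl=np.array(bl);yr=-(yy+40);br=[]
    for y in yr:
        w=np.c_[np.c_[x2,np.full(len(x2),y)]@R.T+o,np.full(len(x2),32.)]/1000;uv=proj(w).astype(np.float32)
        s=cv2.remap(T,uv[:,:1],uv[:,1:],cv2.INTER_LINEAR)[:,0];br.append((s[:,0]-s[:,2]).mean())
    br=np.array(br);f=lambda a,y:y[np.argmax(a<(a[0]+a[-1])/2)]
    print(n,"G",np.array(prof),"hue*10",np.array(db),"ends",f(bl,yy),f(br,yr))
```

```text
y [34. 35. 36. 37. 38. 39. 40. 41. 42. 43. 44. 45. 46.]
top7 G [229. 227. 224. 220. 216. 214. 215. 219. 224. 228. 232. 236. 238.] hue*10 [  5.   4.   2.  -1.  -4.  -8. -13. -18. -21. -23. -23. -23. -23.] ends 40.70000000000015 -79.20000000000013
top8 G [235. 235. 234. 233. 231. 230. 229. 229. 231. 233. 235. 237. 239.] hue*10 [  5.   4.   3.   2.   0.  -2.  -5. -10. -15. -19. -21. -22. -23.] ends 42.50000000000018 -77.60000000000011
top9 G [234. 233. 232. 230. 228. 227. 227. 228. 231. 233. 236. 238. 239.] hue*10 [  6.   6.   5.   4.   1.  -2.  -7. -12. -17. -21. -23. -24. -25.] ends 42.10000000000017 -78.10000000000011
top10 G [232. 231. 230. 229. 228. 228. 228. 230. 232. 234. 236. 238. 240.] hue*10 [  6.   5.   4.   2.  -1.  -4.  -9. -13. -17. -21. -23. -25. -25.] ends 42.300000000000175 -77.80000000000011
```

```bash
python3 drive.py '{"sx":[-0.0046, 0, 0, 0, 0, 0, 0, 0, 0], "sy":[0.02, 0.036, 0.036, 0.036, 0.036, 0.036, 0.036, 0, 0], "sz":[-0.035, -0.02, -0.02, -0.02, -0.006, 0, 0, 0, 0], "rx":[0, 0, 0, 0, 0, 0, 0, 0, 0], "ry":[0, 0, 0, 0, 0, 0, 0, 0, 0], "rz":[0, 0, 0, 0, 0, 0, 0, 0, 0]}' | egrep 'pos|^force'
python3 - <<'E'
from h import *
s=sense();print(tost(s['ee_pos'][:2]*1000,np.array([516.81,-112.43]),np.radians(9.375)),s['t'],s['opening'])
todo(595,-124.2,168,9.375)
E
```

```text
ee_pos: [0.5926, -0.1232, 0.1931]
force: [-0.2, 0.3, -0.6]
[[ 73.06784934 -23.00557871]] 23.5 0.00012616140570299614
t 23.5 tcp [ 592.6 -123.2  193.1] yaw 9.48 tilt [-0.0038  0.0017] shift tool [-1.4  2.2 25.1] rz 0.0018 F [-0.2  0.3 -0.6] open 0.1 grip 0.0
```

```bash
python3 drive.py '{"sx":[-0.001, 0, 0], "sy":[0.003, 0, 0], "sz":[0.015, 0.008, 0], "rx":[0, 0, 0], "ry":[0, 0, 0], "rz":[0, 0, 0]}' | egrep 'pos|^force'; python3 drive.py '{"sx":[0, 0, 0, 0, 0], "sy":[-0.003, -0.003, -0.003, -0.003, 0], "sz":[0.003, 0.003, 0.003, 0.003, 0], "rx":[0, 0, 0, 0, 0], "ry":[0, 0, 0, 0, 0], "rz":[0, 0, 0, 0, 0]}' | egrep 'pos|^force'
```

```text
ee_pos: [0.5934, -0.1246, 0.1707]
force: [0.5, -0.2, 0.1]
ee_pos: [0.5822, -0.1272, 0.1615]
force: [-1.4, -0.3, 0.9]
```

```bash
python3 drive.py '{"sx":[0, 0, 0, 0, 0], "sy":[-0.003, -0.003, -0.003, -0.003, 0], "sz":[0.005, 0.005, 0.006, 0.006, 0], "rx":[0, 0, 0, 0, 0], "ry":[0, 0, 0, 0, 0], "rz":[0, 0, 0, 0, 0]}' | egrep 'pos|^force';  python3 drive.py '{"sx":[0, 0, 0, 0, 0], "sy":[-0.002, -0.002, -0.001, -0.001, 0], "sz":[0.006, 0.006, 0.006, 0.006, 0], "rx":[0, 0, 0, 0, 0], "ry":[0, 0, 0, 0, 0], "rz":[0, 0, 0, 0, 0]}' | egrep 'pos|^force'; python3 -c "
from h import *
s=sense();print(tost(s['ee_pos'][:2]*1000,np.array([516.81,-112.43]),np.radians(9.375)))"
```

```text
ee_pos: [0.5701, -0.1292, 0.139]
force: [-1.1, -0.4, 2.0]
ee_pos: [0.5647, -0.1297, 0.1139]
force: [0.2, -0.4, 0.4]
[[ 44.42466734 -24.81535423]]
```

```bash
python3 drive.py '{"sx":[0, 0, 0, 0], "sy":[0, 0, 0, 0], "sz":[0.006, 0.006, 0.006, 0], "rx":[0, 0, 0, 0], "ry":[0, 0, 0, 0], "rz":[0, 0, 0, 0]}' | egrep 'pos|^force'; for i in 1 2 3 4; do python3 drive.py '{"sx":[0, 0, 0], "sy":[0, 0, 0], "sz":[0.0015, 0.0015, 0], "rx":[0, 0, 0], "ry":[0, 0, 0], "rz":[0, 0, 0]}' | egrep 'pos|^force';done
```

```text
ee_pos: [0.5648, -0.1297, 0.0959]
force: [-0.4, -0.6, 0.2]
ee_pos: [0.5652, -0.1298, 0.0942]
force: [-0.1, 0.1, -0.5]
ee_pos: [0.5652, -0.1299, 0.0912]
force: [-0.1, 0.9, 1.5]
ee_pos: [0.5652, -0.1298, 0.0882]
force: [1.0, 0.4, 0.9]
ee_pos: [0.5653, -0.1299, 0.0852]
force: [1.1, 1.0, 1.5]
```

Run:
```python
from h import *
S=viewer.capture("scene");T=viewer.capture("top");cv2.imwrite("pics/scene11.png",S);cv2.imwrite("pics/top11.png",T)
for n,I,b in(("scene",S,(270,170,340,240)),("top",T,(280,130,340,200))):
    c=comps(masks(I)["red"],b)
    print(n,[(x.mean(0).round(1),len(x)) for x in c])
o=np.zeros((480,800,3),np.uint8);o[:,:400]=up(S[180:228,275:315],10);o[:,400:]=up(T[140:200,280:330],8)
cv2.imwrite("pics/mix11.png",o)
```

```text
scene [(array([302.3, 207.5]), 33)]
top []
```

View pics/mix11.png

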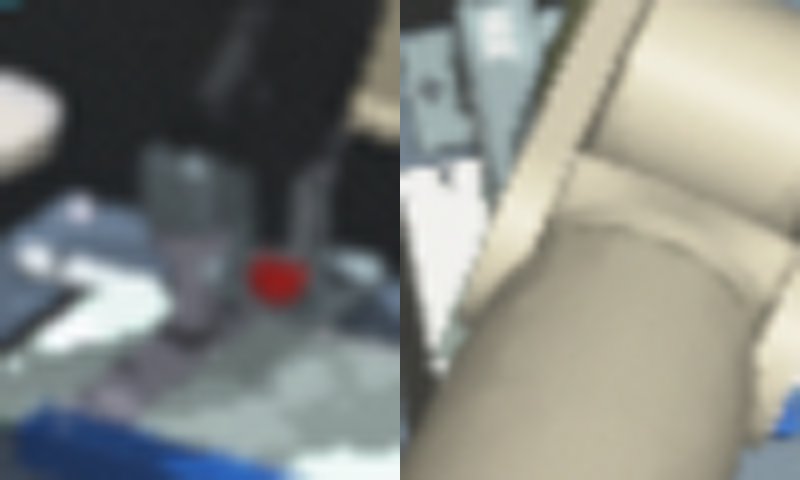

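In the scene panel the red knob sits directly under the fingertip at (277,278) and has followed down. I'll press on to the stop.

```bash
for i in 1 2 3 4 5 6 7 8; do python3 drive.py '{"sx":[0, 0], "sy":[0, 0], "sz":[0.001, 0], "rx":[0, 0], "ry":[0, 0], "rz":[0, 0]}' | awk '/pos/{p=$0} /^force/{print p,$0}'; done
```

```text
ee_pos: [0.5652, -0.1299, 0.0844] force: [1.1, -0.2, 2.6]
ee_pos: [0.5654, -0.1299, 0.0837] force: [-0.7, 1.5, 4.7]
ee_pos: [0.5655, -0.1299, 0.0834] force: [-1.4, 2.4, 9.8]
ee_pos: [0.5655, -0.13, 0.0831] force: [-4.0, 2.2, 15.7]
ee_pos: [0.5656, -0.13, 0.0829] force: [-7.4, 3.7, 22.6]
ee_pos: [0.5657, -0.1301, 0.0826] force: [-8.9, 4.4, 28.3]
ee_pos: [0.5658, -0.1301, 0.0824] force: [-11.6, 5.0, 34.5]
ee_pos: [0.5659, -0.1301, 0.0822] force: [-13.9, 6.1, 42.4]
```

The lever hit its stop at z≈83.5, as expected. I kept pressing past that, up to 42 N with the fingertips, so I'll retreat and check.

```bash
python3 drive.py '{"sx":[0, 0, 0, 0, 0, 0, 0, 0, 0, 0, 0], "sy":[0, 0, 0, -0.03, -0.04, -0.04, -0.04, -0.04, -0.03, 0, 0], "sz":[-0.008, -0.03, -0.04, -0.025, 0, 0, 0, 0, 0, 0, 0], "rx":[0, 0, 0, 0, 0, 0, 0, 0, 0, 0, 0], "ry":[0, 0, 0, 0, 0, 0, 0, 0, 0, 0, 0], "rz":[0, 0, 0, 0, 0, 0, 0, 0, 0, 0, 0]}' | egrep 'pos|^force'
python3 - <<'E'
from h import *
T=viewer.capture("top");S=viewer.capture("scene");cv2.imwrite("pics/top12.png",T);cv2.imwrite("pics/scene12.png",S);check(T)
m=cv2.minEnclosingCircle
r=comps(masks(T)["red"],(290,140,330,185))[0];r2=comps(masks(S)["red"],(285,185,325,225))[0]
k,e=tri(m(r.astype(np.float32))[0],m(r2.astype(np.float32))[0]);print("knob",k*1000,e,tost(k[:2]*1000,np.array([516.81,-112.43]),np.radians(9.375)),sense()["t"])
T0=cv2.imread("pics/top10.png").astype(int);print("diff",[(n,np.abs(T[a:b,c:d].astype(int)-T0[a:b,c:d]).max()) for n,a,b,c,d in(("right",140,260,370,440),("left",120,260,90,250))])
E
```

```text
ee_pos: [0.3473, -0.1658, 0.1805]
force: [0.6, -0.9, 0.3]
stock rect ((-31.97235870361328, -18.219196319580078), (23.031339645385742, 122.03862762451172), 0.17388826608657837)
inner face deg -0.07125478232240341 -20.7439820476826
plate angles [-0.05455305 -0.1553525 ] centre y(30) -18.878545266159797 dark 26.9375 37.32577315029005 15
knob [ 564.49437177 -128.98939876   75.34239756] 0.0005296619089259787 [[ 44.35001635 -24.10578868]] 28.7833
diff [('right', np.int64(8)), ('left', np.int64(186))]
```

Run:
```python
import cv2,numpy as np
a=cv2.imread("pics/top0.png").astype(int);b=cv2.imread("pics/top12.png").astype(int)
d=(abs(a-b).max(2)>40);d[130:250,255:365]=0
n,l,s,c=cv2.connectedComponentsWithStats(d.astype(np.uint8));print([tuple(x) for x in s[1:] if x[4]>6])
```

```text
[(np.int32(191), np.int32(175), np.int32(33), np.int32(49), np.int32(561)), (np.int32(365), np.int32(222), np.int32(4), np.int32(11), np.int32(29)), (np.int32(134), np.int32(250), np.int32(4), np.int32(4), np.int32(13)), (np.int32(60), np.int32(250), np.int32(290), np.int32(134), np.int32(11899)), (np.int32(289), np.int32(301), np.int32(8), np.int32(5), np.int32(17)), (np.int32(108), np.int32(302), np.int32(5), np.int32(7), np.int32(17)), (np.int32(186), np.int32(305), np.int32(8), np.int32(8), np.int32(8)), (np.int32(293), np.int32(306), np.int32(18), np.int32(26), np.int32(159)), (np.int32(210), np.int32(319), np.int32(7), np.int32(9), np.int32(15)), (np.int32(286), np.int32(318), np.int32(29), np.int32(59), np.int32(504)), (np.int32(215), np.int32(331), np.int32(9), np.int32(9), np.int32(9)), (np.int32(278), np.int32(338), np.int32(12), np.int32(20), np.int32(50)), (np.int32(124), np.int32(346), np.int32(19), np.int32(2), np.int32(25)), (np.int32(180), np.int32(371), np.int32(2), np.int32(8), np.int32(13)), (np.int32(254), np.int32(377), np.int32(16), np.int32(7), np.int32(90)), (np.int32(180), np.int32(380), np.int32(2), np.int32(4), np.int32(7))]
```

Only the square and the arm changed in the picture; the other things are where they were. Handing in.

```bash
python3 -c "
from rig import bot, viewer, job, sense
print(job.hand_in())"
```

```text
the job is handed in; nothing more can be done
None
```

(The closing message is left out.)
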